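Tip the vial bin, scoop the vials into the shaker, level the bin and plug the shaker in

TASK

Press the red paddle down until the bin stays tipped by itself, so that the vials gather at its low end, then use the orange scoop to take every vial out of the bin and tip it into the shaker's tray; the fingers must not touch a vial while it is in the bin (one that spills elsewhere may be picked up). Only when all vials are in the tray, push the plug fully home into the shaker's socket. At the end the bin must be level again (press its yellow tab down), the scoop lying flat in the middle of its green mat, and the jar, carton and beaker where they stood.

Things in the scene. Friction and masses are not known exactly. Their poses are not given: they have to be found in the camera images.
- frame: Blue steel stand of the tipping bin, fixed; base plate 200 x 165 x 12 mm, two side uprights (outer faces at y = +-78) holding the bin's pivots. Origin: centre of its underside. The pivot axis runs along the stand's y at x = 0, 65 mm above the bench. The bin tips down towards the stand's +x end, the end away from the robot.
- bin (a joint): Tilt of the bin about its pivots, rad: 0 level, 0.46 hard stop, low end at +x. Sprung back towards 0; once pressed past about 0.38 a detent holds it by itself at about 0.43. Let go earlier, it springs back level. Pressing takes up to about 20 N on the paddle; once tipped, the detent holds against some 15 N upward there.
- bin_floor (a point): On the grey plastic bin: middle of the crease where its floor meets the low end wall. Axes turn with the bin: x along the floor towards the low end, z square to the floor. Level, it lies 70 mm ahead of the pivot axis and 10 mm below it. The low end wall rises from it 98 mm, leaning outward 20 degrees from square.
- bin_mid (a point): Centre of the bin's inner floor, 100 mm behind the crease, same axes. The bin is open on top; inner floor 200 mm long and 116 mm wide (y +-58), side walls 50 mm high in the robot's half and 90 mm in the low half (from 70 mm behind the crease), wall at the robot's end only 8 mm high; walls 4 mm thick.
- paddle (a point): Centre of the top face of the red paddle (44 mm along the bin's x, from y = -62 to -124 mm of the bin; 6 mm thick) fixed to the bin's -y side near its low end. Level, it is 70 mm ahead of the pivot axis and 35 mm above it, 100 mm above the bench; it sinks about 33 mm as the bin tips. Press it down from above.
- tab (a point): Centre of the top face of the yellow tab, same size as the paddle, at the bin's +y side (y = +62 to +124 mm) near its raised end: 85 mm behind the pivot axis, 35 mm above it when level, 100 mm above the bench; about 130 mm above the bench when the bin is tipped. About 15 N down on it frees the detent, and the spring then brings the bin level.
- mat: Green mat, 210 x 140 x 2 mm, fixed on the bench, the scoop's place. Origin: centre of its underside.
- scoop: Orange hand scoop with a black handle, 0.2 kg, starting flat on the mat. Flat pan 104 mm wide (inside 98), 120 mm long (x -54 to +66), floor 2.5 mm thick, side walls 34 mm high (20 mm in front), back wall 44 mm high. Origin: underside of the pan, 66 mm behind the lip; x towards the lip, z up.
- scoop_lip (a point): Middle of the lower edge of the scoop's open front lip, axes as the scoop's: 66 mm ahead of the scoop's origin. The side walls are 20 mm high in the front part and end 5 mm behind the lip.
- scoop_grip (a point): Point on the middle line of the black handle to grip (fingers closing along the scoop's y across its 20 mm thickness): x = -81, z = 110 mm in the scoop's frame. The rubber-coated bar, 26 mm deep, stands up from the pan's back, leaning back 15 degrees, and ends about 18 mm above this point.
- shaker: White vial shaker, fixed, 280 x 200 x 50 mm housing. Origin: centre of its underside. Open aluminium tray on top towards its +x end, grey socket block (85 x 85 mm, top 80 mm above the bench) at its -x end, near the robot.
- tray (a point): Centre of the tray's inner floor, 55 mm above the bench, axes as the shaker's. Inside 160 x 160 mm, walls 49 mm high and 5 mm thick.
- socket (a point): Centre of the mouth of the rectangular socket hole, 80 mm above the bench, axes as the shaker's. Hole 53 mm along x and 39 mm along y, 22 mm deep, mouth chamfered.
- plug: Block plug, black foot and red top, 50 mm along x, 36 mm along y, 66 mm high, stands upright on the bench. Origin: centre of its underside. Its foot goes 22 mm into the socket, long side along the socket's x (either way round).
- reagent: Glass reagent jar with blue cap, 66 mm across, 130 mm high, bystander. Origin: centre of its underside.
- stripbox: Cardboard carton 90 x 130 x 50 mm, bystander. Origin: centre of its underside.
- beaker: Glass beaker, 70 mm across, 90 mm high, bystander. Origin: centre of its underside.
- vial1: White plastic sample vial with a blue band and round ends, 66 mm long and 30 mm across, 40 g, slippery (friction about 0.15), lying in the bin at the start. Origin: its centre, x along its length. May be absent.
- vial2: White plastic sample vial with a blue band and round ends, 66 mm long and 30 mm across, 40 g, slippery (friction about 0.15), lying in the bin at the start. Origin: its centre, x along its length. May be absent.
- vial3: White plastic sample vial with a blue band and round ends, 66 mm long and 30 mm across, 40 g, slippery (friction about 0.15), lying in the bin at the start. Origin: its centre, x along its length. May be absent.
- vial4: White plastic sample vial with a blue band and round ends, 66 mm long and 30 mm across, 40 g, slippery (friction about 0.15), lying in the bin at the start. Origin: its centre, x along its length. May be absent.
- vial5: White plastic sample vial with a blue band and round ends, 66 mm long and 30 mm across, 40 g, slippery (friction about 0.15), lying in the bin at the start. Origin: its centre, x along its length. May be absent.
- vial6: White plastic sample vial with a blue band and round ends, 66 mm long and 30 mm across, 40 g, slippery (friction about 0.15), lying in the bin at the start. Origin: its centre, x along its length. May be absent.
There are look-alikes about, which are no part of the job. What is shaped like the vial5 but pink or turquoise is not meant. Leave any purple look-alike of the plug alone.

How it is judged:
By the outcome, as a careful person would: the job done as asked, in the order asked, and still so for the second after the job is handed in, with the robot touching nothing.
Of vial1, vial2, vial3, vial4, vial5, vial6 only 4 to 6 are there at a start; the rules pass over those that are not, and their reading is None.
At some moment in a run one of plug, scoop may be knocked a few centimetres aside while the robot is not near it.
It also fails if it takes over 210 s, if anything falls off the work surface, if the arm or the gripper's body presses on something with over 40 N, if the wrist force passes 120 N, or if a joint passes its speed limit or range.

ROBOT

A 6-joint arm with a two-finger parallel gripper is mounted at the origin on the work surface. World frame = base frame: x ahead of the robot, y to its left, z up, the work surface at z = 0. Lengths are in m, angles in degrees, forces in N, time in s.
With the tool pointing down it reaches from about 0.4 to 0.825 m from the base axis. Payload 7 kg.
Tool frame: the origin (TCP) lies midway between the tips of the shut fingers; the grasp point (between the pads) lies ctrl.tcp_to_grasp behind it (ctrl.tcp_to_grasp is the distance from the TCP to the grasp point, in m); z points along the fingers, y is the line along which they close (so a half turn about z gives the same grasp; the last joint's range is limited). The gripper opens to 88 mm and grips with 3 to 60 N. Pads are 19 mm wide; open, the fingers measure 130 mm over their backs; the gripper's body (78 mm by 193 mm) begins 47 mm behind the grasp point.
Start: joints at [-59.525, 20.546, 0.682, 0, -70.136, -16.507], TCP at [0.163, -0.655, 0.227] pointing down, gripper open.
Joint ranges: [-176.03, 176.03], [-82.01, 121.73], [-58.28, 71.71], [-173.87, 95.51], [-174.79, -0.11], [-173.66, 173.66]. Speed limits (degrees/s): [136.94, 136.94, 172.46, 180, 180, 180].

INTERFACE

Orientations are given as [roll, pitch, yaw] about the fixed x, y, z axes, in that order (R = Rz(yaw) Ry(pitch) Rx(roll)).
In Python, from plant import ctrl, imaging, close_job gives the robot as it stands.
- The arm moves only by the shell command python3 -m crank 'ROWS'. ROWS is JSON, a list of rows, each a list of 3 entries, a list of its own where there are three numbers: the shift along the world's x, y, z in m, then the turn, a rotation vector about the world's x, y, z in degrees, then the opening, from -1 (shut) to 1 (fully open), so that 0 is half open. A call has 1 to 12 rows; each row shifts and turns the commanded pose from where the row before left it; what a row does not reach is not made up. A row lasts 1/10 s, in which the tool goes at most 50 mm and 8.59 degrees, less where a joint would pass 70% of its speed; a pose out of reach is approached as far as the arm can. A call is refused whole if a number of a shift passes 0.05 or a number of a turn 8.59, either way. A call with a gripper value outside its range is refused whole. The fingers move at their own pace and stop on an object; the grip force is fixed at half the most. Time passes only in rows, so rows that do not move let the fingers close. It gives the time, the measured TCP pose, the force, the opening and the grip force at its end, in the units of the state.
- ctrl.get_obs(): the state, without advancing time (a new reading comes with each control period).
- imaging.snapshot(name): name is "side" or "top"; returns (picture, depth): 480x640x3 uint8, blue, green, red; 480x640 float32, m along the optical axis (not along the pixel's ray), 0 where there is no reading.
- imaging.camera_model(name): a dict with "mtx" (3x3 intrinsics, pixels), "R" (3x3) and "t" (3): a world point X has camera coordinates R X + t. Camera axes: x right, y down, z forward; pixel columns grow to the right and rows downward; lengths in m; the calibration is good to about 2 mm. A picture is of the moment at which its call begins. camera_model takes no time and is no camera call.
- close_job(): hands the job in; it is judged then, once.
The state is a dict: "clock": time; "joint_pos": joint angles; "qvel": joint speeds; "tau": joint torques, N m; "tool_pos": TCP position; "orientation": TCP orientation; "force": force on the tool from outside, world axes, zero at the start; "moment": the same for the moment, N m; "opening": finger opening in m; "gripper_force": force on a finger pad.
Only numpy, scipy, OpenCV 4.12 (cv2) and the standard library are available. Lean on these libraries where they do the work, as an engineer would, in place of code of your own. Each camera call takes 0.05 s, during which the arm holds its last target. There are 200 camera calls.

## Working session

There is one attempt and no reset: what is moved stays moved. The work goes in short steps, Python scripts to look and compute and a shell command to move; the robot and the scene stay as the last step left them, time stands still between calls to the robot, and variables do not carry over. Pictures are saved under pics/ and viewed, at most 14 in all, crops included, and the job is handed in when it is done.

```bash
ls; mkdir -p pics
cat > h.py <<'E'
import numpy as np, cv2
from plant import ctrl, imaging
def snap(n):
    p,d=imaging.snapshot(n); return p,d
def cloud(n,d):
    m=imaging.camera_model(n);K=np.array(m['mtx']);R=np.array(m['R']);t=np.array(m['t'])
    v,u=np.mgrid[0:d.shape[0],0:d.shape[1]]
    c=np.stack([(u-K[0,2])/K[0,0]*d,(v-K[1,2])/K[1,1]*d,d],-1)
    w=(c-t)@R
    w[d<=0]=np.nan
    return w
E
python3 - <<'E'
from h import *
for n in('top','side'):
    p,d=snap(n); cv2.imwrite(f'pics/{n}0.png',p); np.savez(f'/tmp/{n}0.npz',p=p,d=d)
    m=imaging.camera_model(n);R=np.array(m['R']);print(n,np.round(m['mtx'],1).tolist(),np.round(-R.T@np.array(m['t']),3),np.round(R,2).tolist())
print(ctrl.get_obs(),ctrl.tcp_to_grasp)
E
```

```text
pics
top [[485.8, 0.0, 325.6], [0.0, 485.8, 241.4], [0.0, 0.0, 1.0]] [ 0.291 -0.027  1.146] [[0.01, -1.0, 0.01], [-0.98, -0.01, -0.21], [0.22, -0.0, -0.98]]
side [[510.2, 0.0, 316.0], [0.0, 510.2, 237.0], [0.0, 0.0, 1.0]] [-0.236  0.722  0.738] [[-0.68, -0.73, 0.0], [-0.39, 0.36, -0.85], [0.62, -0.58, -0.53]]
{'clock': 0.1, 'joint_pos': array([-5.95259589e+01,  2.05874442e+01,  6.41317368e-01, -1.61082557e-02,
       -7.01353247e+01, -1.65081644e+01]), 'qvel': array([-0.04411069, -0.04435525,  0.11912147,  0.11972488,  0.04966938,
        0.04545908]), 'tau': array([-1.53682882e-03, -5.84163272e+01,  2.93750292e+01,  7.01561943e+00,
        1.01569746e-02, -5.12647239e-05]), 'tool_pos': array([ 0.16279429, -0.65465269,  0.22573764]), 'orientation': array([ 1.79917603e+02, -8.62698663e-03, -1.66039601e+02]), 'force': array([ 1.14620673, -0.44114168,  0.95757921]), 'moment': array([-0.00767682,  0.03669962,  0.00730396]), 'gripper_force': 0.0, 'opening': 0.08721439410457907} 0.0188
```

View pics/top0.png

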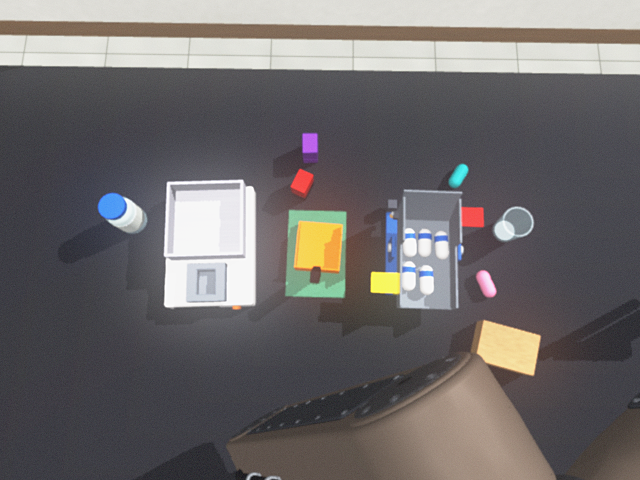

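View pics/side0.png

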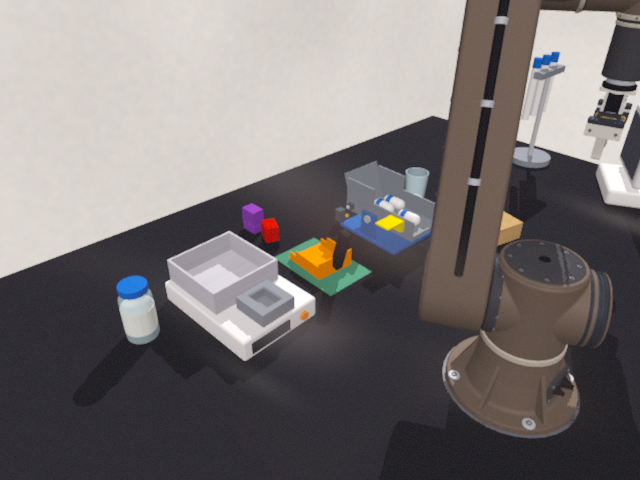

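The top view shows the bin at about (430,250) with 5 white vials: (410,240), (425,242), (442,244), (408,276), (427,280). The red paddle is at (473,217), the yellow tab at (385,283), the scoop at (318,247) on its mat, and the shaker at (210,245) with its socket at (206,283).
Look-alikes: the turquoise (458,176) and pink (487,284) capsules are not vials. Of the two plug shapes, red (302,183) is meant and purple (310,147) is not.

Run:
```python
from h import *
z=np.load('/tmp/top0.npz');p,d=z['p'],z['d'];w=cloud('top',d)
h=cv2.cvtColor(p,cv2.COLOR_BGR2HSV)
H,S,V=[h[...,i].astype(int) for i in range(3)]
def rep(name,m,box):
    u0,v0,u1,v1=box;k=np.zeros(m.shape,bool);k[v0:v1,u0:u1]=1
    k&=m&np.isfinite(w[...,0]);P=w[k]
    if len(P)<5: print(name,len(P));return
    zt=np.percentile(P[:,2],90);
    T=P[abs(P[:,2]-np.median(P[:,2]))<.006]
    r=cv2.minAreaRect((P[:,:2]*1000).astype(np.float32));rt=cv2.minAreaRect((T[:,:2]*1000).astype(np.float32))
    print(name,len(P),'med',np.round(np.median(P,0),4),'z90',round(zt,4),'rect',np.round(r[0]),np.round(r[1]),round(r[2],1),'T',np.round(rt[0],1),np.round(rt[1]),round(rt[2],1),len(T))
red=((H<6)|(H>174))&(S>150)
rep('plug',red,(285,165,320,200))
rep('paddle',red,(455,200,490,235))
rep('tab',(abs(H-30)<5)&(S>150),(365,265,405,300))
rep('mat',(abs(H-70)<20)&(S>80),(280,200,355,305))
rep('scoop',(abs(H-16)<6)&(S>150),(285,215,350,280))
g=S<60
rep('shaker_white',g&(V>200)&(w[...,2]>.04)&(w[...,2]<.054),(150,170,265,315))
rep('trayrim',(w[...,2]>.098)&(w[...,2]<.112),(150,170,265,265))
rep('socketblk',(w[...,2]>.074)&(w[...,2]<.086),(180,260,235,305))
rep('sockethole',(w[...,2]>.054)&(w[...,2]<.066),(190,265,225,300))
rep('binrimHigh',(w[...,2]>.138)&(w[...,2]<.152),(385,180,470,320))
rep('base',(abs(H-110)<12)&(S>120)&(w[...,2]<.02),(380,180,470,320))
rep('tall',(w[...,2]>.09),(385,180,466,320))
for n,b in(('jar',(95,185,150,240)),('beaker',(490,200,540,245)),('carton',(465,315,545,380))): rep(n,w[...,2]>.04,b)
rep('handle',(V<60)&(w[...,2]>.05),(300,250,335,290))
```

```text
plug 380 med [0.6717 0.0273 0.0658] z90 0.0687 rect [687.  31.] [51. 74.] 65.5 T [672.5  29.1] [36. 50.] 65.5 317
paddle 412 med [ 0.5827 -0.3566  0.101 ] z90 0.1036 rect [ 596. -370.] [62. 97.] 46.4 T [ 582.3 -356.1] [49. 44.] 87.1 392
tab 538 med [ 0.4316 -0.1568  0.1004] z90 0.1026 rect [ 440. -158.] [59. 61.] 88.3 T [ 431.9 -158. ] [59. 44.] 88.3 529
mat 531 med [ 0.4244 -0.0298  0.0025] z90 0.0053 rect [514.  -8.] [135. 207.] 89.4 T [513.7  -7.8] [135. 207.] 89.4 527
scoop 778 med [ 0.5136 -0.0429  0.0062] z90 0.039 rect [526. -13.] [103. 125.] 86.8 T [534.  -12.8] [ 98. 110.] 86.2 537
shaker_white 4109 med [0.4764 0.2132 0.0508] z90 0.0534 rect [520. 239.] [278. 201.] 2.5 T [520.1 238.4] [278. 199.] 2.1 4003
trayrim 852 med [0.568  0.2461 0.1038] z90 0.1065 rect [571. 241.] [172. 172.] 2.3 T [571.  241.3] [172. 172.] 2.3 852
socketblk 1094 med [0.4297 0.2374 0.0798] z90 0.0826 rect [431. 235.] [86. 86.] 2.6 T [431.2 235.2] [86. 86.] 2.6 1094
sockethole 373 med [0.4327 0.2386 0.0585] z90 0.0614 rect [433. 238.] [51. 36.] 2.2 T [432.6 237.7] [51. 36.] 2.2 368
binrimHigh 469 med [ 0.614  -0.2632  0.1456] z90 0.1502 rect [ 570. -255.] [125. 111.] 88.9 T [ 569.6 -255.4] [125. 111.] 88.9 413
base 338 med [ 0.5646 -0.1847  0.0128] z90 0.0157 rect [ 509. -234.] [208. 125.] 58.8 T [ 542.8 -186. ] [ 25. 145.] 89.3 333
tall 2499 med [ 0.5882 -0.2567  0.1114] z90 0.1474 rect [ 503. -248.] [162. 255.] 81.7 T [ 496.  -248.7] [152. 234.] 83.1 404
jar 1127 med [0.5794 0.4243 0.1217] z90 0.1315 rect [586. 434.] [62. 63.] 24.7 T [586.  436.4] [56. 57.] 36.4 120
beaker 687 med [ 0.578  -0.4672  0.0741] z90 0.0915 rect [ 575. -459.] [68. 69.] 27.7 T [ 573.7 -460.1] [62. 67.] 27.7 143
carton 3059 med [ 0.2886 -0.4186  0.0515] z90 0.7984 rect [ 309. -316.] [382. 109.] 84.8 T [ 298.5 -434.5] [132.  90.] 75.0 2407
handle 0
```

Run:
```python
import cv2
p=cv2.imread('pics/top0.png')
a=cv2.resize(p[130:310,280:500],None,fx=3.5,fy=3.3,interpolation=cv2.INTER_CUBIC);cv2.imwrite('pics/crop1.png',a)
```

```text
(no output)
```

View pics/crop1.png

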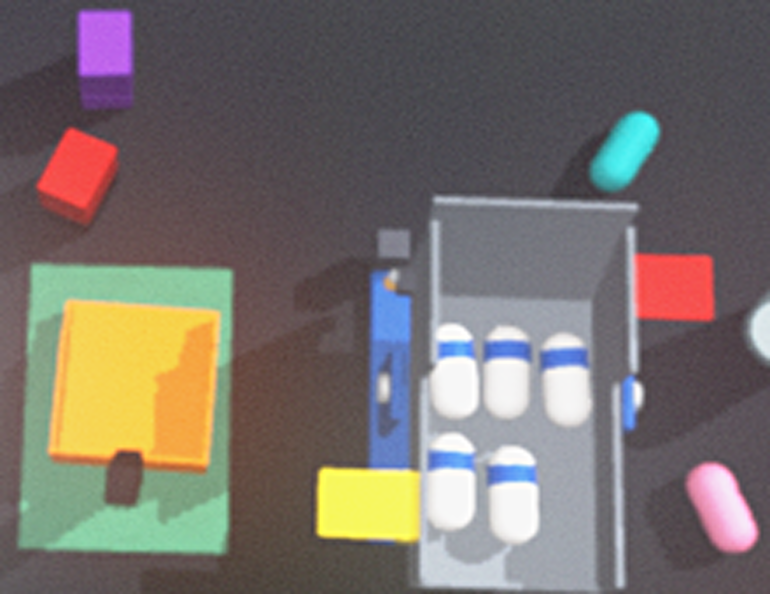

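One crop confirms 5 white and blue-banded vials in the bin, with the red plug at (75,175) in the crop standing apart from the purple block. The bin pivot is at about (0.515,-0.255) with yaw -1.4°. First move: over the paddle with the fingers shut.

```bash
python3 -m crank '[[[0.035,0.0242,0],[0,0,6.33],-1],[[0.035,0.0242,0],[0,0,6.33],-1],[[0.035,0.0242,0],[0,0,6.33],-1],[[0.035,0.0242,0],[0,0,6.33],-1],[[0.035,0.0242,0],[0,0,6.33],-1],[[0.035,0.0242,0],[0,0,6.33],-1],[[0.035,0.0242,0],[0,0,6.33],-1],[[0.035,0.0242,0],[0,0,6.33],-1],[[0.035,0.0242,0],[0,0,6.33],-1],[[0.036,0.0242,0],[0,0,6.33],-1],[[0.036,0.0242,0],[0,0,6.33],-1],[[0.036,0.0242,0],[0,0,6.33],-1]]'
python3 -m crank '[[[0,0,-0.04],[0,0,0],-1],[[0,0,-0.04],[0,0,0],-1],[[0,0,-0.02],[0,0,0],-1],[[0,0,0],[0,0,0],-1]]'
python3 - <<'E'
from h import *
z=np.load('/tmp/top0.npz');w=cloud('top',z['d'])
k=np.zeros(w.shape[:2],bool);k[250:295,300:335]=1
k&=(w[...,2]>.06)
P=w[k];print(len(P),P.min(0),P.max(0),np.median(P,0)); T=P[P[:,2]>P[:,2].max()-.008];print(T.mean(0),T.min(0),T.max(0))
E
```

```text
clock: 1.3
tool_pos: [0.587, -0.3633, 0.2262]
orientation: [180.0, 0.0, -89.8]
force: [0.5, -0.5, 1.5]
opening: 0.0011
gripper_force: 0.0
clock: 1.7
tool_pos: [0.5836, -0.3634, 0.1221]
orientation: [179.6, 0.2, -90.1]
force: [0.7, 0.1, -0.0]
opening: 0.0007
gripper_force: 0.0
143 [ 0.42657658 -0.01786751  0.06267033] [0.46889336 0.00281953 0.13634922] [ 0.44135145 -0.00752619  0.12768597]
[ 0.44170739 -0.0065859   0.13075491] [ 0.42657658 -0.01637644  0.12856345] [0.44999853 0.00277736 0.13634922]
```

```bash
python3 -m crank '[[[0.001,0,-0.02],[0,0,0],-1],[[0.001,0,-0.01],[0,0,0],-1],[[0.001,0,-0.008],[0,0,0],-1],[[0.001,0,-0.008],[0,0,0],-1],[[0.001,0,-0.005],[0,0,0],-1],[[0,0,0],[0,0,0],-1]]'
python3 -m crank '[[[0,0,-0.003],[0,0,0],-1],[[0,0,-0.002],[0,0,0],-1],[[0,0,0],[0,0,0],-1],[[0,0,0],[0,0,0],-1]]'
```

```text
clock: 2.3
tool_pos: [0.5936, -0.3653, 0.0785]
orientation: [-179.7, -0.1, -90.0]
force: [3.3, -0.5, 2.9]
opening: 0.0001
gripper_force: 2.2
clock: 2.7
tool_pos: [0.5922, -0.365, 0.0719]
orientation: [-179.8, -0.1, -90.0]
force: [3.4, -0.1, 1.8]
opening: 0.0005
gripper_force: 2.0
```

```bash
python3 -m crank '[[[0,0,-0.003],[0,0,0],-1],[[0,0,-0.003],[0,0,0],-1],[[0,0,0],[0,0,0],-1],[[0,0,0],[0,0,0],-1]]'
python3 -m crank '[[[0,0,0.01],[0,0,0],-1],[[0,0,0.03],[0,0,0],-1],[[0,0,0.05],[0,0,0],-1],[[0,0,0.05],[0,0,0],-1],[[0,0,0.03],[0,0,0],-1],[[-0.03,0.03,0],[0,0,-8.5],-1],[[-0.03,0.03,0],[0,0,-8.5],-1],[[-0.03,0.03,0],[0,0,-8.5],-1],[[-0.03,0.03,0],[0,0,-8.5],0],[[-0.02,0.03,0],[0,0,-8.5],0],[[-0.01,0.045,0],[0,0,-8.5],0],[[0,0.045,0],[0,0,-8.5],0]]'
python3 - <<'E'
from h import *
for n in('top','side'):
    p,d=snap(n); cv2.imwrite(f'pics/{n}1.png',p); np.savez(f'/tmp/{n}1.npz',p=p,d=d)
t=cv2.imread('pics/top1.png')[170:320,270:500];s=cv2.imread('pics/side1.png')[150:300,230:460]
cv2.imwrite('pics/b1.png',cv2.resize(np.hstack([t,s]),(800,260)))
E
```

```text
clock: 3.1
tool_pos: [0.5926, -0.3651, 0.0683]
orientation: [-179.8, -0.1, -90.0]
force: [0.5, 5.8, 21.9]
opening: 0.0004
gripper_force: 9.8
clock: 4.3
tool_pos: [0.4393, -0.1349, 0.234]
orientation: [179.9, -0.1, -147.9]
force: [1.3, 0.6, 0.3]
opening: 0.0272
gripper_force: 0.0
```

View pics/b1.png

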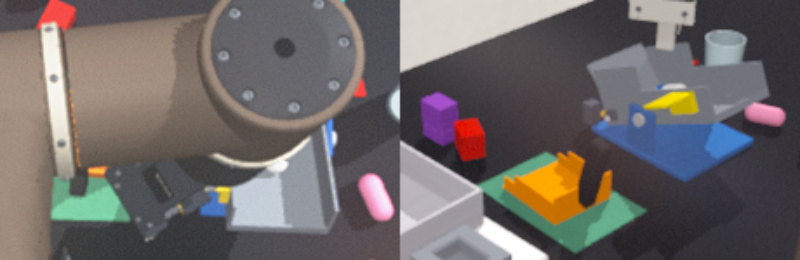

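The bin now holds itself tipped, and the scoop looks unmoved on its mat. Next: the scoop grasp.

```bash
python3 - <<'E'
from h import *
a=np.load('/tmp/side0.npz')['p'];b=np.load('/tmp/side1.npz')['p']
for n,p in((0,a),(1,b)):
    h=cv2.cvtColor(p,cv2.COLOR_BGR2HSV); 
    for nm,m in(('or',(abs(h[...,0].astype(int)-14)<6)&(h[...,1]>150)),('red',((h[...,0]<5)|(h[...,0]>175))&(h[...,1]>150))):
        v,u=np.nonzero(m[180:290,220:380]);print(n,nm,u.mean()+220,v.mean()+180,len(u))
E
python3 -m crank '[[[-0.0018,0.0257,-0.006],[0,0,-7.2],0.4],[[-0.0018,0.0257,-0.006],[0,0,-7.2],0.4],[[-0.0018,0.0257,-0.006],[0,0,-7.2],0.4],[[-0.0018,0.0257,-0.006],[0,0,-7.2],0.4],[[-0.0018,0.0257,-0.006],[0,0,-7.2],0.4],[[0,0,-0.026],[-0.5,-7.5,0],0.4],[[0,0,-0.026],[-0.5,-7.5,0],0.4],[[0,0,0],[0,0,0],0.4],[[0,0,0],[0,0,0],0.4]]'
```

```text
0 or 321.65418719211823 259.20295566502466 1015
0 red 269.8529411764706 230.17379679144386 374
1 or 321.8079207920792 259.17227722772276 1010
1 red 269.88203753351206 230.09383378016085 373
clock: 5.3
tool_pos: [0.4292, -0.0108, 0.1506]
orientation: [-179.5, 14.3, 176.7]
force: [1.0, 0.8, 1.4]
opening: 0.0614
gripper_force: 0.0
```

```bash
python3 -m crank '[[[0.006,0.004,-0.02],[0,0,0],0.4],[[0.0055,-0.0004,-0.02],[0,0,0],0.4],[[0.005,-0.0004,-0.017],[0,0,0],0.4],[[0,0,0],[0,0,0],0.4],[[0,0,0],[0,0,0],-1],[[0,0,0],[0,0,0],-1],[[0,0,0],[0,0,0],-1],[[0,0,0],[0,0,0],-1],[[0,0,0],[0,0,0],-1],[[0,0,0],[0,0,0],-1]]'
python3 - <<'E'
from h import *
p,d=snap('side');np.savez('/tmp/side2.npz',p=p,d=d);cv2.imwrite('pics/g2.png',cv2.resize(p[130:310,220:460],(800,600)))
E
```

```text
clock: 6.3
tool_pos: [0.4505, -0.0045, 0.0973]
orientation: [-179.8, 14.7, 176.5]
force: [2.1, -1.6, -0.3]
opening: 0.02
gripper_force: 30.0
```

View pics/g2.png

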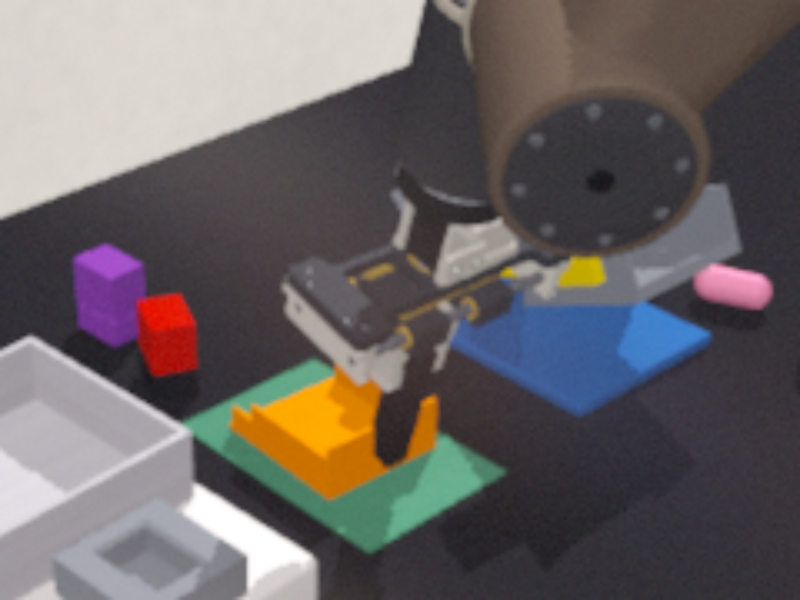

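Gripped at 20 mm opening, with pads on the handle. I lift and move aside so the top camera can see the tipped bin.

```bash
python3 -m crank '[[[0,0,0.01],[0,0,0],-1],[[0,0,0.02],[0,0,0],-1],[[0,0,0.04],[0,0,0],-1],[[0,0.03,0.04],[0,0,0],-1],[[0,0.045,0.02],[0,0,0],-1],[[0,0.05,0],[0,0,0],-1],[[0,0.05,0],[0,0,0],-1],[[0,0.03,0],[0,0,0],-1],[[0,0,0],[0,0,0],-1],[[0,0,0],[0,0,0],-1]]'
python3 - <<'E'
from h import *
for n in('top','side'):
    p,d=snap(n); cv2.imwrite(f'pics/{n}3.png',p); np.savez(f'/tmp/{n}3.npz',p=p,d=d)
t=cv2.imread('pics/top3.png')[150:330,150:510];s=cv2.imread('pics/side3.png')[130:310,170:530]
cv2.imwrite('pics/b3.png',cv2.resize(np.vstack([t,s]),(600,600)))
z=np.load('/tmp/top0.npz');w=cloud('top',z['d'])
k=(w[...,2]>.136)&(w[...,2]<.155);k[:,:385]=0;k[:,470:]=0;k[:180]=0;k[320:]=0
P=w[k]
for nm,m in(('L',P[:,1]>-.25),('R',P[:,1]<-.26)):
    Q=P[m&(P[:,0]<.6)];f=np.polyfit(Q[:,0],Q[:,1],1);print(nm,len(Q),f,np.polyval(f,.5146),np.degrees(np.arctan(f[0])))
E
```

```text
clock: 7.35
tool_pos: [0.4497, 0.2006, 0.2261]
orientation: [-179.7, 14.6, 176.6]
force: [-0.7, -0.4, -2.3]
opening: 0.0198
gripper_force: 30.0
L 79 [-0.02090079 -0.18272398] -0.193479525485826 -1.1973529901111029
R 125 [-0.01822864 -0.30428328] -0.3136637332637824 -1.0443083416699634
```

View pics/b3.png

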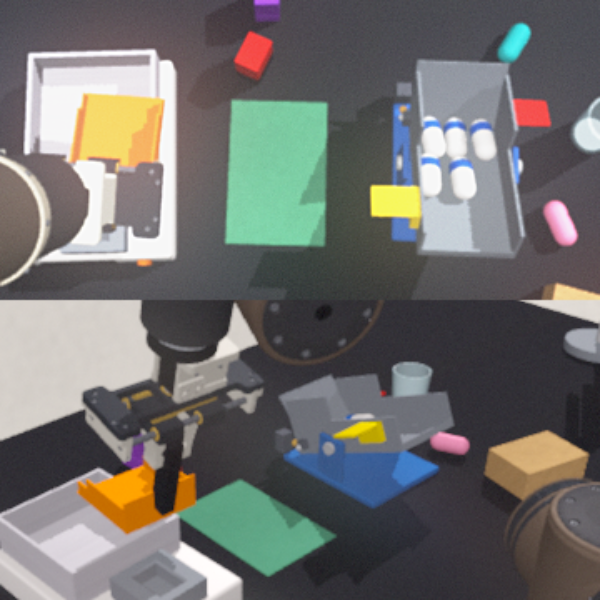

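The bin is tipped; the vials lie in two rows: three at top-view crop (432,137), (456,137), (482,138), two behind at (430,175), (461,178). The scoop is held level. Next I fit the planes.

Run:
```python
from h import *
z=np.load('/tmp/top3.npz');p=z['p'];w=cloud('top',z['d'])
h=cv2.cvtColor(p,cv2.COLOR_BGR2HSV).astype(int);H,S,V=h[...,0],h[...,1],h[...,2]
O=np.array([.5146,-.2536]);a=np.radians(-1.2);c,s=np.cos(a),np.sin(a)
q=w.copy();dx=w[...,0]-O[0];dy=w[...,1]-O[1];q[...,0]=c*dx+s*dy;q[...,1]=-s*dx+c*dy;q[...,2]-=.065
inn=(abs(q[...,1])<.05)&(S<60)
def plane(m,n):
    P=q[m]
    for _ in range(5):
        A=np.c_[P[:,0],np.ones(len(P))];f=np.linalg.lstsq(A,P[:,2],rcond=None)[0];r=P[:,2]-A@f;P=P[abs(r)<max(.003,1.5*np.std(r))]
    print(n,len(P),'slope deg',np.degrees(np.arctan(f[0])),'z at x=0',f[1]);return f
f=plane(inn&(q[...,0]>-.12)&(q[...,0]<-.08)&(V<190),'floor')
g=plane(inn&(q[...,0]>.085)&(q[...,0]<.12),'wall')
x=(g[1]-f[1])/(f[0]-g[0]);print('crease (world x off, z abs)',x,f[0]*x+f[1]+.065)
# vials above floor
hh=q[...,2]-(f[0]*q[...,0]+f[1])
for xx in np.arange(-.09,.08,.02):
    m=(abs(q[...,0]-xx)<.004)&(abs(q[...,1])<.056)&(hh>.012)&(hh<.08); P=q[m];print(round(xx,2),len(P),'h max',np.round(hh[m].max()*1000) if len(P) else 0,'y',np.round(np.percentile(P[:,1],[0,100])*1000) if len(P) else 0)
# scoop lip
m=(abs(H-16)<6)&(S>150)&(w[...,1]>.1);P=w[m];T=P[abs(P[:,2]-np.median(P[:,2]))<.006]
r=cv2.minAreaRect((T[:,:2]*1000).astype(np.float32));print('scoop floor',np.median(T[:,2]),r,T.max(0))
A=np.c_[T[:,0],T[:,1],np.ones(len(T))];print(np.linalg.lstsq(A,T[:,2],rcond=None)[0])
```

```text
floor 283 slope deg -24.115640287969875 z at x=0 -0.00948354118735409
wall 602 slope deg 45.092359873483645 z at x=0 -0.09615590481299573
crease (world x off, z abs) 0.059737853906862856 0.028774853135284995
-0.09 0 h max 0 y 0
-0.07 0 h max 0 y 0
-0.05 31 h max 28.0 y [-11.  50.]
-0.03 78 h max 35.0 y [-16.  51.]
-0.01 79 h max 36.0 y [-16.  52.]
0.01 69 h max 32.0 y [-47.  52.]
0.03 118 h max 35.0 y [-49.  47.]
0.05 108 h max 36.0 y [-51.  46.]
0.07 93 h max 32.0 y [-54.  43.]
scoop floor 0.13360331053795554 ((539.4412841796875, 195.70281982421875), (94.47103118896484, 82.57244873046875), 84.4607925415039) [0.58507692 0.24410405 0.14073245]
[0.00709779 0.02667925 0.12539283]
```

```bash
cat > wp.py <<'E'
import numpy as np
from plant import ctrl
O=np.array([.5146,-.2536]);t=np.tan(np.radians(-1.2))
CX,CZ,F=.5743,.028,np.radians(24.3)
LX,LZ=-.1383,.0953;TILT=14.7
def tcp(s,b,m,dz=0):   # lip s behind crease, pan b deg steeper than floor, m above floor (normal)
    ph=F+np.radians(b)
    x=CX-s*np.cos(F)+m*np.sin(F);z=CZ+s*np.sin(F)+m*np.cos(F)+dz
    X=x+LX*np.cos(ph)+LZ*np.sin(ph);Z=z-LX*np.sin(ph)+LZ*np.cos(ph)
    return np.array([X,O[1]+t*(X-O[0]),Z]),np.degrees(ph)
def plan(W):
    o=ctrl.get_obs();p=o['tool_pos'];ph=TILT-o['orientation'][1];yaw=o['orientation'][2]
    print('now',p.round(4),'phi',round(ph,1),'yaw',round(yaw,1),'F',o['force'].round(1))
    for w in W:
        q,f=tcp(*w);print(w,'->',q.round(4),round(f,1),'delta mm',((q-p)*1000).round(1),'dphi',round(f-ph,1));p,ph=q,f
E
python3 -c "
from wp import *
plan([(.15,12,.04,.06),(.148,12,.0015),(.110,7,.0015),(.075,3,.0015),(.04,2,.001),(.004,1,.001)])"
```

```text
now [0.45   0.1995 0.2265] phi 0.1 yaw 176.5 F [-0.4 -1.1 -1.6]
(0.15, 12, 0.04, 0.06) -> [ 0.399  -0.2512  0.3449] 36.3 delta mm [ -51.  -450.7  118.4] dphi 36.2
(0.148, 12, 0.0015) -> [ 0.385  -0.2509  0.249 ] 36.3 delta mm [-14.    0.3 -95.9] dphi 0.0
(0.11, 7, 0.0015) -> [ 0.406  -0.2513  0.2279] 31.3 delta mm [ 21.   -0.4 -21. ] dphi -5.0
(0.075, 3, 0.0015) -> [ 0.4274 -0.2518  0.2083] 27.3 delta mm [ 21.4  -0.4 -19.6] dphi -4.0
(0.04, 2, 0.001) -> [ 0.4565 -0.2524  0.1921] 26.3 delta mm [ 29.1  -0.6 -16.3] dphi -1.0
(0.004, 1, 0.001) -> [ 0.4868 -0.253   0.1758] 25.3 delta mm [ 30.3  -0.6 -16.3] dphi -1.0
```

```bash
python3 -m crank '[[[-0.004,-0.0375,0.03],[0,0,0.2],-1],[[-0.004,-0.0375,0.03],[0,0,0.2],-1],[[-0.004,-0.0375,0.03],[0,0,0.2],-1],[[-0.004,-0.0375,0.028],[0,0,0.2],-1],[[-0.004,-0.0375,0],[0,0,0.2],-1],[[-0.004,-0.0375,0],[0,0,0.2],-1],[[-0.004,-0.0375,0],[0,6,0.2],-1],[[-0.004,-0.0375,0],[0,6,0.2],-1],[[-0.004,-0.0375,0],[0,6,0.2],-1],[[-0.005,-0.0375,0],[0,6,0.2],-1],[[-0.005,-0.0375,0],[0,6,0.2],-1],[[-0.005,-0.0375,0],[0,6,0.1],-1]]'
python3 -m crank '[[[0,0,0],[0,0,0],-1],[[0,0,0],[0,0,0],-1]]'
python3 -c "
from wp import *
plan([(.15,12,.04,.06),(.148,12,.01),(.148,12,.0015)])"
```

```text
clock: 8.65
tool_pos: [0.3985, -0.2521, 0.3456]
orientation: [-178.8, -21.4, 178.7]
force: [1.2, 0.4, -1.3]
opening: 0.0201
gripper_force: 30.0
clock: 8.85
tool_pos: [0.399, -0.2508, 0.3436]
orientation: [-178.8, -21.5, 178.6]
force: [-1.1, -1.1, -1.9]
opening: 0.0198
gripper_force: 30.0
now [ 0.399  -0.2508  0.3436] phi 36.2 yaw 178.6 F [-1.1 -1.1 -1.9]
(0.15, 12, 0.04, 0.06) -> [ 0.399  -0.2512  0.3449] 36.3 delta mm [ 0.  -0.4  1.3] dphi 0.1
(0.148, 12, 0.01) -> [ 0.3885 -0.251   0.2567] 36.3 delta mm [-10.5   0.2 -88.2] dphi 0.0
(0.148, 12, 0.0015) -> [ 0.385  -0.2509  0.249 ] 36.3 delta mm [-3.5  0.1 -7.7] dphi 0.0
```

```bash
python3 -m crank '[[[-0.003,0,-0.022],[1.2,0,0],-1],[[-0.003,0,-0.022],[0,0,0],-1],[[-0.003,0,-0.022],[0,0,0],-1],[[-0.002,0,-0.02],[0,0,0],-1],[[0,0,0],[0,0,0],-1],[[0,0,0],[0,0,0],-1]]'
python3 -m crank '[[[-0.001,0,-0.002],[0,0,0],-1],[[-0.002,0,-0.003],[0,0,0],-1],[[0,0,-0.001],[0,0,0],-1],[[0,0,0],[0,0,0],-1]]'
python3 - <<'E'
from h import *
from wp import plan
plan([(.148,12,.0015),(.110,7,.0015)])
p,d=snap('side'); cv2.imwrite('pics/s4.png',cv2.resize(p[90:270,320:540],(660,540)))
E
```

```text
clock: 9.45
tool_pos: [0.3885, -0.2494, 0.2606]
orientation: [-180.0, -21.2, 179.3]
force: [-0.1, -0.4, -2.4]
opening: 0.0199
gripper_force: 30.0
clock: 9.85
tool_pos: [0.3854, -0.2495, 0.2531]
orientation: [180.0, -21.3, 179.2]
force: [-0.1, -0.5, -2.6]
opening: 0.0197
gripper_force: 30.0
now [ 0.3854 -0.2495  0.2531] phi 36.0 yaw 179.2 F [-0.1 -0.5 -2.6]
(0.148, 12, 0.0015) -> [ 0.385  -0.2509  0.249 ] 36.3 delta mm [-0.4 -1.4 -4.2] dphi 0.3
(0.11, 7, 0.0015) -> [ 0.406  -0.2513  0.2279] 31.3 delta mm [ 21.   -0.4 -21. ] dphi -5.0
```

View pics/s4.png

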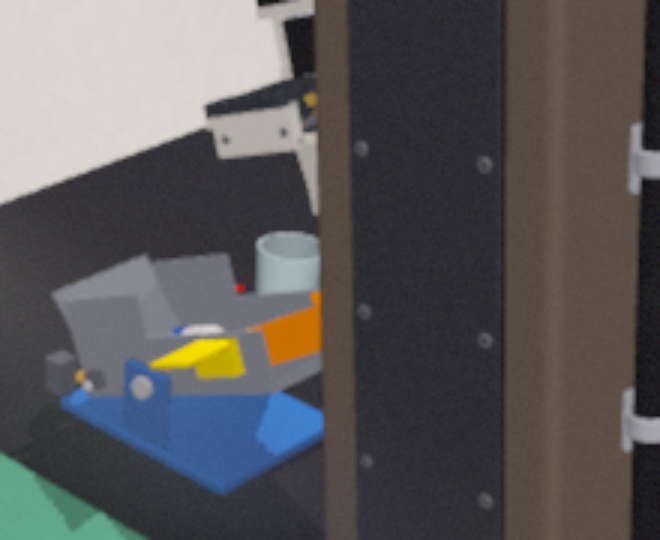

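The scoop's lip is inside the bin behind the vials, clear of the walls. I lower it to the floor and advance.

```bash
python3 -m crank '[[[0,-0.0015,-0.002],[0,0,-0.4],-1],[[0,0,-0.002],[0,0,0],-1],[[0,0,-0.001],[0,0,0],-1],[[0,0,0],[0,0,0],-1]]'
python3 -m crank '[[[0.007,0,-0.007],[0,-1.7,0],-1],[[0.007,0,-0.007],[0,-1.7,0],-1],[[0.007,0,-0.007],[0,-1.6,0],-1],[[0,0,0],[0,0,0],-1]]'
python3 -c "
from wp import *
plan([(.110,7,.0015),(.075,3,.0015),(.04,2,.001),(.004,1,.001)])"
```

```text
clock: 10.3
tool_pos: [0.3853, -0.2511, 0.2478]
orientation: [180.0, -21.4, 178.8]
force: [-0.5, 0.5, -1.5]
opening: 0.0196
gripper_force: 30.0
clock: 10.7
tool_pos: [0.4062, -0.2509, 0.2267]
orientation: [179.8, -16.3, 178.9]
force: [-0.2, -0.1, -2.1]
opening: 0.02
gripper_force: 30.0
now [ 0.4062 -0.2509  0.2267] phi 31.0 yaw 178.9 F [-0.2 -0.1 -2.1]
(0.11, 7, 0.0015) -> [ 0.406  -0.2513  0.2279] 31.3 delta mm [-0.2 -0.4  1.2] dphi 0.3
(0.075, 3, 0.0015) -> [ 0.4274 -0.2518  0.2083] 27.3 delta mm [ 21.4  -0.4 -19.6] dphi -4.0
(0.04, 2, 0.001) -> [ 0.4565 -0.2524  0.1921] 26.3 delta mm [ 29.1  -0.6 -16.3] dphi -1.0
(0.004, 1, 0.001) -> [ 0.4868 -0.253   0.1758] 25.3 delta mm [ 30.3  -0.6 -16.3] dphi -1.0
```

```bash
python3 -m crank '[[[0,0,-0.001],[0,0,0],-1],[[0,0,-0.001],[0,0,0],-1],[[0,0,0],[0,0,0],-1]]'
python3 -m crank '[[[0,0,-0.001],[0,0,0],-1],[[0,0,-0.001],[0,0,0],-1],[[0,0,0],[0,0,0],-1]]'
```

```text
clock: 11.0
tool_pos: [0.4064, -0.251, 0.2251]
orientation: [179.9, -16.4, 178.9]
force: [-1.2, -0.1, -2.4]
opening: 0.0198
gripper_force: 30.0
clock: 11.3
tool_pos: [0.4067, -0.2512, 0.2235]
orientation: [179.9, -16.3, 178.9]
force: [-0.5, 0.0, 2.0]
opening: 0.02
gripper_force: 30.0
```

```bash
python3 -m crank '[[[0.0072,0,-0.006],[0,-1.3,0],-1],[[0.0071,0,-0.0065],[0,-1.3,0],-1],[[0.0071,0,-0.0065],[0,-1.4,0],-1],[[0,0,0],[0,0,0],-1]]'
python3 -m crank '[[[0.0073,0,-0.004],[0,-0.3,0],-1],[[0.0073,0,-0.004],[0,-0.3,0],-1],[[0.0073,0,-0.004],[0,-0.4,0],-1],[[0,0,0],[0,0,0],-1]]'
python3 -c "
from wp import *
plan([(.04,2,.001),(.004,1,.001)])"
```

```text
clock: 11.7
tool_pos: [0.4283, -0.251, 0.2038]
orientation: [179.8, -12.3, 178.9]
force: [1.2, 0.9, -0.8]
opening: 0.0199
gripper_force: 30.0
clock: 12.1
tool_pos: [0.4508, -0.251, 0.1912]
orientation: [179.8, -11.3, 178.9]
force: [1.2, -0.1, -2.2]
opening: 0.0198
gripper_force: 30.0
now [ 0.4508 -0.251   0.1912] phi 26.0 yaw 178.9 F [ 1.2 -0.1 -2.2]
(0.04, 2, 0.001) -> [ 0.4565 -0.2524  0.1921] 26.3 delta mm [ 5.7 -1.4  0.9] dphi 0.3
(0.004, 1, 0.001) -> [ 0.4868 -0.253   0.1758] 25.3 delta mm [ 30.3  -0.6 -16.3] dphi -1.0
```

```bash
python3 -m crank '[[[0.007,-0.0005,-0.0045],[0,-0.3,0],-1],[[0.007,-0.0005,-0.0038],[0,-0.3,0],-1],[[0.007,-0.0005,-0.0038],[0,-0.2,0],-1],[[0,0,0],[0,0,0],-1]]'
python3 -m crank '[[[0.007,0,-0.0036],[0,-0.2,0],-1],[[0.004,0,-0.002],[0,-0.2,0],-1],[[0,0,0],[0,0,0],-1]]'
python3 - <<'E'
from h import *
from wp import plan
plan([(.004,1,.001)])
p,d=snap('side'); cv2.imwrite('pics/s5.png',p)
p,d=snap('top'); cv2.imwrite('pics/t5.png',p)
a=cv2.resize(cv2.imread('pics/s5.png')[90:270,320:540],(400,330));b=cv2.resize(p[150:330,370:590],(400,330));cv2.imwrite('pics/c5.png',np.hstack([a,b]))
E
```

```text
clock: 12.5
tool_pos: [0.4718, -0.2527, 0.1792]
orientation: [179.8, -10.5, 178.9]
force: [1.5, -0.5, -2.3]
opening: 0.02
gripper_force: 30.0
clock: 12.8
tool_pos: [0.4822, -0.2525, 0.1739]
orientation: [179.7, -10.1, 178.9]
force: [0.6, -0.7, -2.0]
opening: 0.02
gripper_force: 30.0
now [ 0.4822 -0.2525  0.1739] phi 24.8 yaw 178.9 F [ 0.6 -0.7 -2. ]
(0.004, 1, 0.001) -> [ 0.4868 -0.253   0.1758] 25.3 delta mm [ 4.5 -0.5  1.9] dphi 0.5
```

View pics/c5.png

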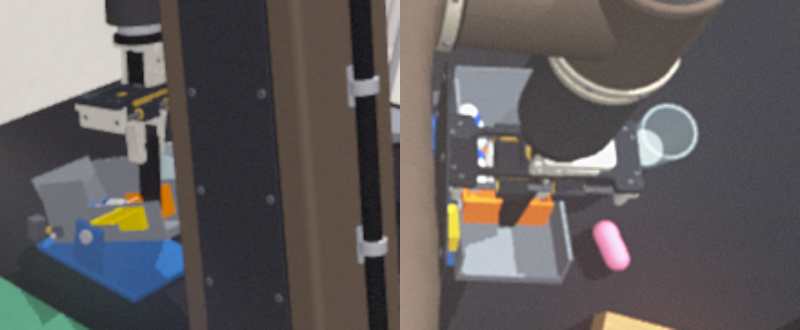

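```bash
python3 -m crank '[[[0.004,0,-0.002],[0,0,0],-1],[[0,0,-0.001],[0,0,0],-1],[[0,0,0],[0,0,0],-1]]'
python3 -m crank '[[[0.002,0,-0.001],[0,0,0],-1],[[0.001,0,-0.001],[0,0,0],-1],[[0,0,0],[0,0,0],-1]]'
python3 -m crank '[[[0.002,0,-0.001],[0,0,0],-1],[[0.001,0,-0.0005],[0,0,0],-1],[[0,0,0],[0,0,0],-1]]'
```

```text
clock: 13.2
tool_pos: [0.4862, -0.2526, 0.1719]
orientation: [179.8, -10.1, 178.9]
force: [0.4, 0.3, 3.2]
opening: 0.0197
gripper_force: 30.0
clock: 13.5
tool_pos: [0.4886, -0.2528, 0.1709]
orientation: [179.8, -10.1, 178.9]
force: [-3.4, 3.2, 11.4]
opening: 0.0197
gripper_force: 30.0
clock: 13.8
tool_pos: [0.4903, -0.2528, 0.171]
orientation: [179.8, -10.3, 178.9]
force: [-9.4, 6.4, 25.5]
opening: 0.0204
gripper_force: 30.0
```

Lip is at the crease (25 N down, 9 N back). Next I work out the roll-up along the end wall.

Run:
```python
from wp import *
C=np.array([.5743,.0268]);W=np.radians(45.2)
o=ctrl.get_obs();p=o['tool_pos'];p=p[[0,2]]
ph=TILT-o['orientation'][1];print(ph,p)
for f in (22,16,8,0,-8,-15):
    rel=24.4-f;L=.120*np.sin(np.radians(max(rel,0)))/np.sin(np.radians(110.4-0))+.003
    lip=C+L*np.array([np.cos(W),np.sin(W)])+.003*np.array([-np.sin(W),np.cos(W)])
    a=np.radians(f);q=lip+[LX*np.cos(a)+LZ*np.sin(a),-LX*np.sin(a)+LZ*np.cos(a)]
    print(f,'lip',lip.round(4),'tcp',q.round(4),'d',((q-p)*1000).round(1),'dphi',round(f-ph,1));p=q;ph=f
```

```text
24.95383916781422 [0.4903421  0.17097857]
22 lip [0.5781 0.0348] tcp [0.4855 0.175 ] d [-4.8  4. ] dphi -3.0
16 lip [0.5875 0.0443] tcp [0.4808 0.174 ] d [-4.7 -1. ] dphi -6
8 lip [0.5998 0.0567] tcp [0.4761 0.1703] d [-4.7 -3.7] dphi -8
0 lip [0.6116 0.0686] tcp [0.4733 0.1639] d [-2.8 -6.4] dphi -8
-8 lip [0.6226 0.0797] tcp [0.4724 0.1548] d [-0.8 -9. ] dphi -8
-15 lip [0.6315 0.0887] tcp [0.4733 0.145 ] d [ 0.9 -9.9] dphi -7
```

```bash
python3 -m crank '[[[-0.0048,0,0.006],[0,-3,0],-1],[[-0.0024,0,0],[0,-3,0],-1],[[-0.0023,0,0],[0,-3,0],-1],[[-0.0024,0,-0.0018],[0,-4,0],-1],[[-0.0023,0,-0.0018],[0,-4,0],-1],[[0,0,0],[0,0,0],-1]]'
python3 -m crank '[[[-0.0014,0,-0.003],[0,-4,0],-1],[[-0.0014,0,-0.003],[0,-4,0],-1],[[-0.0004,0,-0.0045],[0,-4,0],-1],[[-0.0004,0,-0.0045],[0,-4,0],-1],[[0.0004,0,-0.005],[0,-3.5,0],-1],[[0.0005,0,-0.005],[0,-3.5,0],-1],[[0,0,0],[0,0,0],-1],[[0,0,0],[0,0,0],-1]]'
```

```text
clock: 14.4
tool_pos: [0.4747, -0.2519, 0.1693]
orientation: [179.3, 6.9, 178.8]
force: [-1.0, 0.4, -3.1]
opening: 0.0197
gripper_force: 30.0
clock: 15.2
tool_pos: [0.4744, -0.2526, 0.1448]
orientation: [178.9, 29.7, 178.7]
force: [-0.9, -0.1, -3.1]
opening: 0.0198
gripper_force: 30.0
```

```bash
python3 -m crank '[[[-0.001,0,0.006],[0,0,0],-1],[[-0.001,0,0.012],[0,0,0],-1],[[0,0,0.02],[0,0,0],-1],[[0,0,0.03],[0,0,0],-1],[[0,0,0.04],[0,0,0],-1],[[0,0,0.04],[0,0,0],-1],[[0,0,0.02],[0,0,0],-1],[[0,0,0],[0,0,0],-1],[[0,0,0],[0,0,0],-1]]'
python3 - <<'E'
from h import *
p,d=snap('side'); p2,d2=snap('top'); cv2.imwrite('pics/s6.png',p); cv2.imwrite('pics/t6.png',p2)
a=cv2.resize(p[60:260,320:560],(400,333));b=cv2.resize(p2[120:320,370:610],(400,333));cv2.imwrite('pics/c6.png',np.hstack([a,b]))
E
```

```text
clock: 16.1
tool_pos: [0.4725, -0.2522, 0.3136]
orientation: [178.9, 29.9, 178.8]
force: [-0.5, 0.4, -4.7]
opening: 0.0201
gripper_force: 30.0
```

View pics/c6.png

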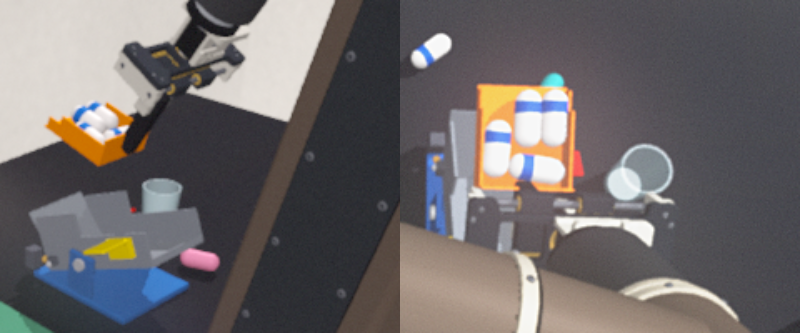

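Four vials are in the pan, and one slid over the end wall onto the bench at top-view pixel (389,150), within reach, so I may pick it up later. I carry the four to the tray.

```bash
python3 -m crank '[[[-0.001,0.006,0],[0,0,0.2],-1],[[-0.003,0.014,0],[0,0,0.2],-1],[[-0.0035,0.022,0],[0,0,0.2],-1],[[-0.0035,0.026,0],[0,0,0.2],-1],[[-0.0035,0.026,0],[0,0,0.2],-1],[[-0.0035,0.026,0],[0,0,0.2],-1],[[-0.0035,0.026,0],[0,0,0.2],-1],[[-0.0035,0.026,0],[0,0,0.2],-1],[[-0.0035,0.026,0],[0,0,0.2],-1],[[-0.0035,0.026,0],[0,0,0.2],-1],[[-0.0035,0.026,0],[0,0,0.2],-1],[[-0.0035,0.026,-0.005],[0,0,0.2],-1]]'
python3 -m crank '[[[-0.0035,0.026,-0.01],[0,0,0.2],-1],[[-0.0035,0.026,-0.01],[0,0,0.2],-1],[[-0.0035,0.026,-0.01],[0,0,0.2],-1],[[-0.0035,0.026,-0.01],[0,0,0.2],-1],[[-0.0035,0.026,-0.01],[0,0,0.2],-1],[[-0.0035,0.026,-0.01],[0,0,0.2],-1],[[-0.0035,0.026,-0.01],[0,0,0.2],-1],[[-0.003,0.022,-0.01],[0,0,0],-1],[[-0.003,0.014,-0.01],[0,0,0],-1],[[-0.001,0.006,-0.005],[0,0,0],-1],[[0,0,0],[0,0,0],-1],[[0,0,0],[0,0,0],-1]]'
```

```text
clock: 17.4
tool_pos: [0.4334, 0.0248, 0.3081]
orientation: [178.8, 29.9, -178.8]
force: [0.9, 0.5, -4.5]
opening: 0.02
gripper_force: 30.0
clock: 18.6
tool_pos: [0.4345, 0.2229, 0.2361]
orientation: [178.4, 26.1, -175.1]
force: [-0.7, -2.1, -3.3]
opening: 0.0201
gripper_force: 30.0
```

```bash
python3 -m crank '[[[0.006,0,0],[0,0,0],-1],[[0.006,0.002,0],[0,2,0],-1],[[0.006,0.002,0],[0,2,0],-1],[[0,0,0],[0,0,0],-1],[[0,0,0],[0,0,0],-1]]'
python3 -c "
from plant import ctrl
print(ctrl.get_obs()['joint_pos'].round(1))"
```

```text
clock: 19.1
tool_pos: [0.453, 0.2271, 0.2364]
orientation: [178.0, 22.1, -175.3]
force: [0.3, -0.8, -3.8]
opening: 0.0197
gripper_force: 30.0
[  60.6   -9.   -45.2   25.8  -42.2 -163.1]
```

```bash
python3 -m crank '[[[0,0.004,-0.01],[-1,3.7,0],-1],[[0,0.004,-0.014],[-1,3.7,0],-1],[[0.001,0,0.005],[0,3,0],-1],[[0.001,0,0.005],[0,3,0],-1],[[0.0015,0,0.006],[0,4,0],-1],[[0,0,0],[0,0,0],-1],[[0,0,0],[0,0,0],-1]]'
python3 -m crank '[[[0.0055,0,0.003],[0,3.4,0],-1],[[0.0055,0,0.003],[0,3.3,0],-1],[[0.006,0,0.003],[0,3.3,0],-1],[[0,0,0],[0,0,0],-1],[[0.005,0,0.003],[0,3.4,0],-1],[[0.005,0,0.003],[0,3.3,0],-1],[[0.005,0,0.004],[0,3.3,0],-1],[[0,0,0],[0,0,0],-1],[[0.008,0,0.002],[0,3.4,0],-1],[[0.007,0,0.002],[0,3.3,0],-1],[[0.007,0,0.002],[0,3.3,0],-1],[[0,0,0],[0,0,0],-1]]'
python3 - <<'E'
from h import *
p,d=snap('side'); p2,d2=snap('top'); cv2.imwrite('pics/s7.png',p); cv2.imwrite('pics/t7.png',p2)
a=cv2.resize(p[160:360,130:370],(400,333));b=cv2.resize(p2[130:330,130:370],(400,333));cv2.imwrite('pics/c7.png',np.hstack([a,b]))
E
```

```text
clock: 19.8
tool_pos: [0.4564, 0.2349, 0.2279]
orientation: [178.6, 4.7, -175.0]
force: [-1.0, 0.1, -4.0]
opening: 0.0195
gripper_force: 30.0
clock: 21.0
tool_pos: [0.5105, 0.2352, 0.2517]
orientation: [175.9, -25.3, -174.6]
force: [-1.4, -0.2, -2.7]
opening: 0.02
gripper_force: 30.0
```

View pics/c7.png

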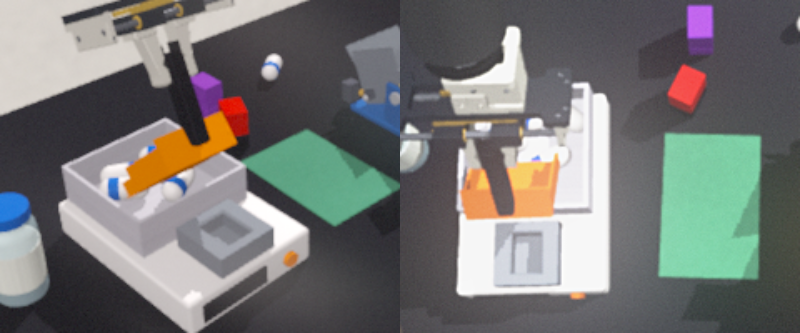

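All four vials are in the tray. I lift the scoop clear and bring it back toward the mat, looking into the tray on the way.

```bash
python3 -m crank '[[[-0.002,0,0.008],[0,0,0],-1],[[-0.002,0,0.015],[0,0,0],-1],[[-0.003,0,0.03],[0,0,0],-1],[[-0.005,0,0.04],[0,0,0],-1],[[-0.007,-0.026,0.01],[0,-5,-0.7],-1],[[-0.007,-0.031,0],[0,-5,-0.7],-1],[[-0.007,-0.031,0],[0,-5,-0.7],-1],[[-0.007,-0.031,0],[0,-5,-0.7],-1],[[-0.007,-0.031,-0.02],[0,-5,-0.7],-1],[[-0.007,-0.031,-0.04],[0,-5,-0.7],-1],[[-0.007,-0.031,-0.04],[0,-5,-0.7],-1],[[-0.006,-0.03,-0.04],[0,-5,-0.7],-1]]'
python3 -m crank '[[[0,0,0],[0,0,0],-1],[[0,0,0],[0,0,0],-1]]'
python3 - <<'E'
from h import *
p2,d2=snap('top'); cv2.imwrite('pics/t8.png',p2);np.savez('/tmp/top8.npz',p=p2,d=d2)
E
```

```text
clock: 22.3
tool_pos: [0.4429, -0.0054, 0.2194]
orientation: [177.3, 15.1, 179.6]
force: [1.3, -0.9, -3.3]
opening: 0.0199
gripper_force: 30.0
clock: 22.5
tool_pos: [0.4401, -0.0069, 0.2173]
orientation: [177.5, 14.6, 179.5]
force: [2.0, 0.9, 0.3]
opening: 0.0196
gripper_force: 30.0
```

View pics/t8.png

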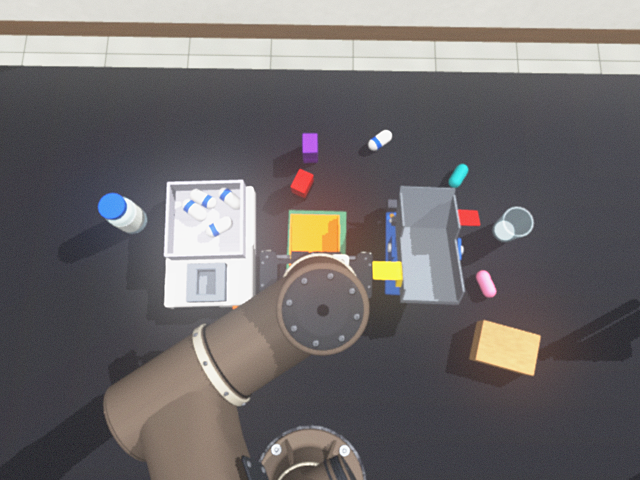

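Four vials are in the tray, the bin is empty, and the spilled vial is on the bench at (380,140). I set the scoop down on the mat.

```bash
python3 -m crank '[[[0.0015,0,-0.03],[-1.3,0,0],-1],[[0,0,-0.035],[-1.2,0,0],-1],[[0,0,-0.025],[0,0,0],-1],[[0,0,-0.015],[0,0,0],-1],[[0,0,-0.009],[0,0,0],-1],[[0,0,-0.003],[0,0,0],-1],[[0,0,0],[0,0,0],-1],[[0,0,0],[0,0,0],-1]]'
python3 -m crank '[[[0,0,-0.0015],[0,0,0],-1],[[0,0,0],[0,0,0],-1],[[0,0,0],[0,0,0],-1]]'
```

```text
clock: 23.35
tool_pos: [0.4465, -0.0039, 0.1027]
orientation: [180.0, 14.8, -179.8]
force: [0.8, 0.5, -2.4]
opening: 0.0198
gripper_force: 30.0
clock: 23.65
tool_pos: [0.4452, -0.0047, 0.1001]
orientation: [-180.0, 14.7, -179.8]
force: [0.4, -0.4, -0.8]
opening: 0.0199
gripper_force: 30.0
```

```bash
python3 -m crank '[[[-0.003,-0.002,-0.0015],[0,0,-0.7],-1],[[0,0,-0.001],[0,0,0],-1],[[0,0,0],[0,0,0],-1],[[0,0,0],[0,0,0],-1]]'
```

```text
clock: 24.05
tool_pos: [0.4425, -0.0065, 0.0979]
orientation: [-180.0, 14.7, 179.5]
force: [-3.3, 1.2, 5.0]
opening: 0.0199
gripper_force: 30.0
```

```bash
python3 -m crank '[[[0,0,0],[0,0,0],0.3],[[0,0,0],[0,0,0],0.3],[[0,0,0],[0,0,0],0.3],[[0,0,0],[0,0,0],0.3],[[-0.005,0,0.018],[0,0,0],0.3],[[-0.008,0,0.03],[0,0,0],0.3],[[-0.008,0,0.03],[0,0,0],0.3],[[0,0,0.04],[0,0,0],0.3],[[0.005,-0.04,0],[0,5,0],0.3],[[0.005,-0.04,0],[0,5,0],0.3],[[0,-0.04,0],[0,4.7,0],0.3],[[0,0,0],[0,0,0],0.3]]'
python3 - <<'E'
from h import *
p,d=snap('top'); cv2.imwrite('pics/t9.png',p);np.savez('/tmp/top9.npz',p=p,d=d)
w=cloud('top',d);h=cv2.cvtColor(p,cv2.COLOR_BGR2HSV).astype(int);H,S,V=h[...,0],h[...,1],h[...,2]
def rep(n,m,b):
    k=np.zeros(m.shape,bool);k[b[1]:b[3],b[0]:b[2]]=1;P=w[k&m&np.isfinite(w[...,0])]
    r=cv2.minAreaRect((P[:,:2]*1000).astype(np.float32));print(n,len(P),'z',np.percentile(P[:,2],[5,50,95]).round(4),np.round(r[0],1),np.round(r[1],1),round(r[2],1),'mean',P.mean(0).round(4))
rep('scoop',(abs(H-16)<6)&(S>150)&(w[...,2]<.02),(285,205,350,300))
rep('scoopall',(abs(H-16)<6)&(S>150),(285,205,350,300))
rep('vial',(w[...,2]>.012)&(w[...,2]<.05),(355,120,405,165))
rep('tab',(abs(H-30)<5)&(S>150),(365,255,405,300))
rep('plug',((H<6)|(H>174))&(S>150)&(w[...,2]>.058),(285,160,325,205))
E
```

```text
clock: 25.25
tool_pos: [0.4319, -0.1273, 0.2146]
orientation: [-179.7, 0.1, 179.2]
force: [-0.4, -0.6, -1.0]
opening: 0.0568
gripper_force: 0.0Traceback (most recent call last):
  File "<stdin>", line 7, in <module>
  File "<stdin>", line 6, in rep
    return _quantile_unchecked(
        a, q, axis, out, overwrite_input, method, keepdims, weights)
    return _ureduce(a,
                    func=_quantile_ureduce_func,
    ...<5 lines>...
                    overwrite_input=overwrite_input,
                    method=method)
    r = func(a, **kwargs)
    result = _quantile(arr,
                       quantiles=q,
    ...<2 lines>...
                       out=out,
                       weights=wgt)
    slices_having_nans = np.isnan(arr[-1, ...])
                                  ~~~^^^^^^^^^
IndexError: index -1 is out of bounds for axis 0 with size 0
```

View pics/t9.png

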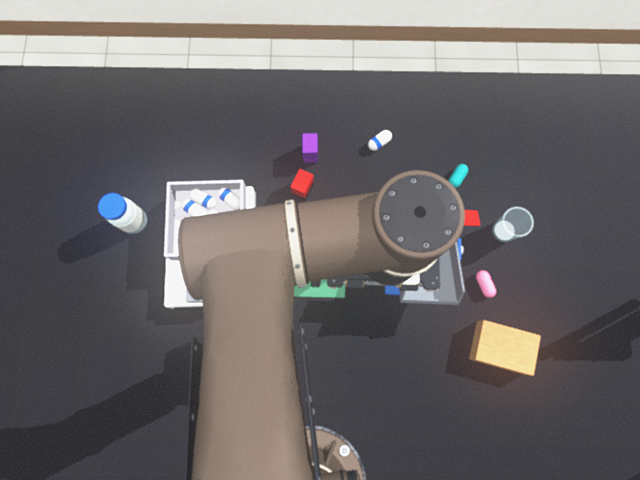

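```bash
python3 -m crank '[[[0.004,-0.014,0],[0,0,0],-1],[[0.004,-0.014,0],[0,0,0],-1],[[0,0,-0.02],[0,0,0],-1],[[0,0,-0.03],[0,0,0],-1],[[0,0,-0.02],[0,0,0],-1],[[0,0,-0.008],[0,0,0],-1],[[0,0,-0.008],[0,0,0],-1],[[0,0,-0.008],[0,0,0],-1],[[0,0,-0.008],[0,0,0],-1],[[0,0,0],[0,0,0],-1]]'
python3 -m crank '[[[0,0,-0.005],[0,0,0],-1],[[0,0,-0.003],[0,0,0],-1],[[0,0,0],[0,0,0],-1],[[0,0,0.02],[0,0,0],-1],[[0,0,0.04],[0,0,0],-1],[[0,0,0.04],[0,0,0],-1],[[0,0,0.03],[0,0,0],-1],[[0.02,0.04,0],[0,0,0],0],[[0.02,0.04,0],[0,0,0],0],[[0.03,0.04,0],[0,0,0],0],[[0.03,0.04,0],[0,0,0],0],[[0,0,0],[0,0,0],0]]'
cat > m.py <<'E'
from h import *
p,d=snap('top');np.savez('/tmp/top_last.npz',p=p,d=d);cv2.imwrite('/tmp/top_last.png',p)
w=cloud('top',d);h=cv2.cvtColor(p,cv2.COLOR_BGR2HSV).astype(int);H,S,V=h[...,0],h[...,1],h[...,2]
def rep(n,m,b):
    k=np.zeros(m.shape,bool);k[b[1]:b[3],b[0]:b[2]]=1;P=w[k&m&np.isfinite(w[...,0])]
    if len(P)<9: print(n,'hidden');return
    r=cv2.minAreaRect((P[:,:2]*1000).astype(np.float32));print(n,len(P),'z',np.percentile(P[:,2],[5,50,95]).round(4),np.round(r[0],1),np.round(r[1],1),round(r[2],1),'mean',P.mean(0).round(4))
if __name__=='__main__':
    rep('scoop',(abs(H-16)<6)&(S>150)&(w[...,2]<.02),(285,205,350,300))
    rep('scoopall',(abs(H-16)<6)&(S>150)&(w[...,2]<.06),(285,205,350,300))
    rep('mat',(abs(H-70)<20)&(S>80)&(w[...,2]<.01),(270,195,365,315))
    rep('vial',(w[...,2]>.012)&(w[...,2]<.05),(355,115,405,165))
    rep('tab',(abs(H-30)<5)&(S>150),(365,255,405,300))
    rep('paddle',((H<6)|(H>174))&(S>150)&(w[...,2]>.05),(455,195,490,235))
    rep('plug',((H<6)|(H>174))&(S>150)&(w[...,2]>.058)&(w[...,2]<.08),(285,160,325,205))
    for n,b in(('jar',(95,185,150,240)),('beaker',(490,200,540,245)),('carton',(465,315,545,380))): rep(n,(w[...,2]>.04)&(w[...,2]<.14),b)
E
python3 m.py
```

```text
clock: 26.3
tool_pos: [0.4379, -0.1508, 0.1126]
orientation: [-179.7, 0.3, 179.6]
force: [0.8, 0.2, 0.8]
opening: -0.0
gripper_force: 0.0
clock: 27.5
tool_pos: [0.5416, 0.0123, 0.2347]
orientation: [-179.7, 0.4, 179.7]
force: [-1.2, -1.2, 0.2]
opening: 0.0347
gripper_force: 0.0
scoop 594 z [0.0018 0.0054 0.0102] [519.8 -10.6] [119.2 103. ] 0.5 mean [ 0.513  -0.036   0.0057]
scoopall 768 z [0.0021 0.0063 0.0431] [519.7  -9.5] [104.7 120.6] 89.6 mean [ 0.5079 -0.0294  0.0128]
mat 400 z [-0.0009  0.0025  0.0057] [504.6 -22.9] [194.8 120.7] 5.4 mean [ 0.4356 -0.0327  0.0024]
vial 279 z [0.0182 0.0275 0.0331] [ 798.  -160.1] [29.4 62.7] 40.8 mean [ 0.7958 -0.1592  0.0267]
tab 558 z [0.097  0.1005 0.1038] [ 440.2 -158.1] [59.1 60.7] 89.2 mean [ 0.4319 -0.1578  0.0993]
paddle 398 z [0.0978 0.1009 0.1042] [ 582.1 -356.2] [48.6 43.8] 88.3 mean [ 0.5815 -0.3554  0.101 ]
plug hidden
jar hidden
beaker 685 z [0.0432 0.0743 0.0927] [ 575.5 -459.4] [67.8 70.5] 82.0 mean [ 0.5769 -0.4626  0.0719]
carton 2501 z [0.0473 0.0509 0.0542] [ 298.6 -433.8] [132.1  90.3] 75.3 mean [ 0.298  -0.4329  0.0508]
```

The bin is level (tab and paddle at 0.100) and the scoop lies flat at mat centre (camera y reads about 3 mm low). Next I fetch the spilled vial at (0.798,-0.157).

```bash
python3 -m crank '[[[0.032,-0.0212,-0.008],[0,0,-6.1],0.5],[[0.032,-0.0212,-0.016],[0,0,-6.1],0.5],[[0.032,-0.0212,-0.016],[0,0,-6.1],0.5],[[0.032,-0.0212,-0.016],[0,0,-6.1],0.5],[[0.032,-0.0212,-0.016],[0,0,-6.1],0.5],[[0.032,-0.0212,-0.016],[0,0,-6.1],0.5],[[0.032,-0.0212,-0.016],[0,0,-6.1],0.5],[[0.032,-0.0212,-0.016],[0,0,-6.2],0.5],[[0,0,0],[0,0,0],0.5],[[0,0,0],[0,0,0],0.5]]'
python3 m.py | grep -E 'vial|plug'
```

```text
clock: 28.55
tool_pos: [0.7937, -0.1627, 0.113]
orientation: [-179.6, 0.3, 130.5]
force: [-0.3, 0.8, 0.8]
opening: 0.0659
gripper_force: 0.0
vial 270 z [0.0169 0.027  0.0328] [ 797.  -157.8] [29.1 59.9] 37.1 mean [ 0.7951 -0.1584  0.0262]
plug hidden
```

```bash
python3 -m crank '[[[0.003,0.004,-0.03],[0,0,0],0.5],[[0,0,-0.03],[0,0,0],0.5],[[0,0,-0.025],[0,0,0],0.5],[[0,0,-0.015],[0,0,0],0.5],[[0,0,-0.006],[0,0,0],0.5],[[0,0,0],[0,0,0],0.5],[[0,0,0],[0,0,0],0.5]]'
```

```text
clock: 29.3
tool_pos: [0.7986, -0.1571, 0.0114]
orientation: [-179.8, 0.5, 130.6]
force: [0.4, 0.1, -0.2]
opening: 0.0657
gripper_force: 0.0
```

```bash
python3 -m crank '[[[-0.001,0,-0.006],[0,0,0],0.5],[[0,0,0],[0,0,0],0.5],[[0,0,0],[0,0,0],-1],[[0,0,0],[0,0,0],-1],[[0,0,0],[0,0,0],-1],[[0,0,0],[0,0,0],-1],[[0,0,0],[0,0,0],-1],[[0,0,0],[0,0,0],-1]]'
python3 -m crank '[[[0,0,0.01],[0,0,0],-1],[[0,0,0.03],[0,0,0],-1],[[0,0,0.04],[0,0,0],-1],[[0,0,0.04],[0,0,0],-1],[[0,0,0.04],[0,0,0],-1],[[0,0,0],[0,0,0],-1]]'
```

```text
clock: 30.1
tool_pos: [0.7968, -0.1571, 0.0034]
orientation: [-179.7, 0.4, 130.6]
force: [0.4, 0.4, -0.4]
opening: 0.0293
gripper_force: 30.0
clock: 30.7
tool_pos: [0.8001, -0.1578, 0.173]
orientation: [179.8, 0.9, 130.7]
force: [-0.1, -0.0, 0.1]
opening: 0.0288
gripper_force: 30.0
```

```bash
python3 -m crank '[[[-0.0213,0.0344,0],[0,0,3.3],-1],[[-0.0213,0.0344,0],[0,0,3.3],-1],[[-0.0213,0.0344,0],[0,0,3.3],-1],[[-0.0213,0.0344,0],[0,0,3.3],-1],[[-0.0213,0.0344,0],[0,0,3.3],-1],[[-0.0213,0.0344,0],[0,0,3.3],-1],[[-0.0213,0.0344,0],[0,0,3.3],-1],[[-0.0213,0.0344,0],[0,0,3.3],-1],[[-0.0213,0.0344,0],[0,0,3.3],-1],[[-0.0213,0.0344,0],[0,0,3.3],-1],[[-0.0213,0.0344,0],[0,0,3.3],-1],[[-0.0213,0.0344,0],[0,0,3.3],-1]]'
python3 -m crank '[[[0,0,-0.03],[0,0,0],-1],[[0,0,-0.03],[0,0,0],-1],[[0,0,-0.02],[0,0,0],-1],[[0,0,0],[0,0,0],-1],[[0,0,0],[0,0,0],-1]]'
```

```text
clock: 31.9
tool_pos: [0.5402, 0.2571, 0.1643]
orientation: [-179.8, 0.4, 170.3]
force: [0.6, 0.3, 0.5]
opening: 0.0293
gripper_force: 30.0
clock: 32.4
tool_pos: [0.5412, 0.256, 0.0838]
orientation: [-179.7, 0.4, 170.2]
force: [-0.0, -0.1, 0.2]
opening: 0.0292
gripper_force: 30.0
```

```bash
python3 -m crank '[[[0,0,0],[0,0,0],0.1],[[0,0,0],[0,0,0],0.1],[[0,0,0],[0,0,0],0.1],[[0,0,0],[0,0,0],0.1],[[0,0,0.02],[0,0,0],0.1],[[0,0,0.04],[0,0,0],0.1],[[0,0,0.05],[0,0,0],0.1],[[0,0,0.03],[0,0,0],0.1],[[-0.01,-0.045,0.01],[0,0,0],0.1],[[-0.01,-0.045,0.01],[0,0,0],0.1],[[-0.01,-0.045,0],[0,0,0],0.1],[[-0.01,-0.045,0],[0,0,0],0.1]]'
python3 -m crank '[[[-0.02,-0.045,0],[0,0,0],0.3],[[-0.02,-0.045,0],[0,0,0],0.3],[[0,0,0],[0,0,0],0.3],[[0,0,0],[0,0,0],0.3]]'
python3 - <<'E'
from m import *
rep('plug',((H<6)|(H>174))&(S>150)&(w[...,2]>.058)&(w[...,2]<.08),(260,140,345,230))
rep('trayrim',(w[...,2]>.098)&(w[...,2]<.112),(150,170,255,265))
rep('socketblk',(w[...,2]>.074)&(w[...,2]<.086),(180,260,235,305))
rep('hole',(w[...,2]>.054)&(w[...,2]<.066),(190,265,225,300))
k=(w[...,2]>.065)&(w[...,2]<.1)&(abs(w[...,0]-.571)<.075)&(abs(w[...,1]-.241)<.075)
n,l,st,c=cv2.connectedComponentsWithStats(k.astype(np.uint8));print([(s[4],cc.round()) for s,cc in zip(st[1:],c[1:]) if s[4]>20])
cv2.imwrite('pics/v10.png',cv2.resize(p[120:320,150:370],(660,600)))
E
```

```text
clock: 33.6
tool_pos: [0.5005, 0.0743, 0.2439]
orientation: [-179.8, 0.4, 170.2]
force: [1.5, 0.1, 0.5]
opening: 0.0479
gripper_force: 0.0
clock: 34.0
tool_pos: [0.4608, -0.0152, 0.2439]
orientation: [-179.8, 0.5, 170.1]
force: [-0.9, 0.2, 0.4]
opening: 0.0566
gripper_force: 0.0
plug hidden
trayrim 274 z [0.099  0.1035 0.107 ] [629.  247.9] [ 58.1 162.8] 3.5 mean [0.6451 0.2702 0.1034]
socketblk 222 z [0.0769 0.0802 0.0829] [413.5 206.5] [46.9 31.6] 0.2 mean [0.4079 0.204  0.0801]
hole 45 z [0.0556 0.0583 0.061 ] [418.2 226. ] [12.  20.5] 83.6 mean [0.4179 0.2256 0.0582]
[(np.int32(96), array([196., 193.]))]
```

View pics/v10.png

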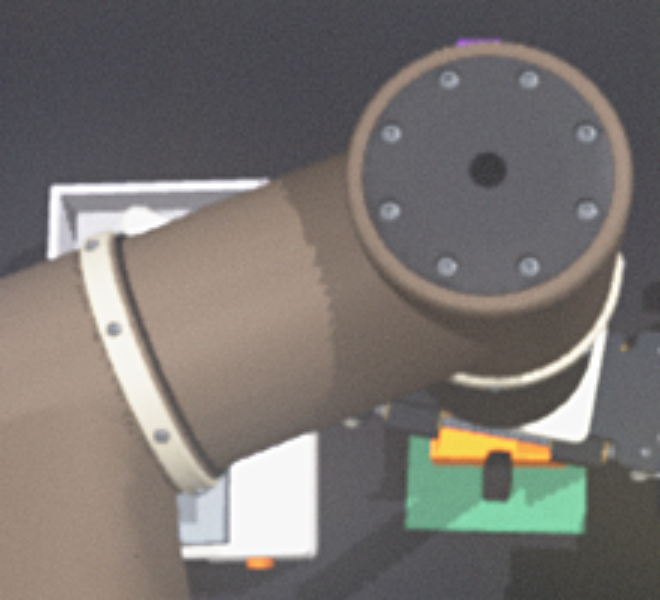

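The arm covers the tray and plug in this view. I move aside to the right, where the first view was clear.

```bash
python3 -m crank '[[[-0.01,-0.045,0.01],[0,0,0],0.3],[[-0.01,-0.045,0.01],[0,0,0],0.3],[[-0.01,-0.045,0.01],[0,0,0],0.3],[[-0.01,-0.045,0],[0,0,0],0.3],[[-0.01,-0.045,0],[0,0,0],0.3],[[-0.015,-0.045,0],[0,0,0],0.3],[[-0.015,-0.045,0],[0,0,0],0.3],[[-0.02,-0.045,0],[0,0,0],0.3],[[-0.02,-0.045,0],[0,0,0],0.3],[[-0.02,-0.045,0],[0,0,0],0.3],[[-0.02,-0.045,0],[0,0,0],0.3],[[0,0,0],[0,0,0],0.3]]'
cat > m2.py <<'E'
from m import *
rep('plug',((H<6)|(H>174))&(S>150)&(w[...,2]>.058)&(w[...,2]<.08),(260,140,345,230))
rep('scoop',(abs(H-16)<6)&(S>150)&(w[...,2]<.02),(285,205,350,300))
rep('mat',(abs(H-70)<20)&(S>80)&(w[...,2]<.01),(270,195,365,315))
rep('trayrim',(w[...,2]>.098)&(w[...,2]<.112),(150,170,255,265))
rep('socketblk',(w[...,2]>.074)&(w[...,2]<.086),(180,260,235,305))
rep('hole',(w[...,2]>.054)&(w[...,2]<.066),(190,265,225,300))
k=(w[...,2]>.065)&(w[...,2]<.1)&(abs(w[...,0]-.571)<.075)&(abs(w[...,1]-.241)<.075)
n,l,st,c=cv2.connectedComponentsWithStats(k.astype(np.uint8));print([(int(s[4]),cc.round()) for s,cc in zip(st[1:],c[1:]) if s[4]>20])
cv2.imwrite('pics/v11.png',cv2.resize(p[130:310,150:370],(770,600)))
E
python3 m2.py
```

```text
clock: 35.25
tool_pos: [0.2999, -0.5131, 0.2716]
orientation: [-179.8, 0.2, 170.0]
force: [-0.5, 0.5, -1.2]
opening: 0.0573
gripper_force: 0.0
plug 328 z [0.0622 0.0662 0.0692] [672.8  29.3] [36.7 50.3] 65.1 mean [0.6719 0.0289 0.066 ]
scoop 593 z [0.0016 0.0051 0.0099] [520.  -10.6] [119. 103.] 0.8 mean [ 0.5133 -0.0356  0.0055]
mat 596 z [-0.001   0.0025  0.0061] [514.7  -9.1] [209.2 134.7] 0.1 mean [ 0.4911 -0.0369  0.0025]
trayrim 857 z [0.0993 0.1039 0.1073] [570.9 242.1] [172.  172.3] 2.6 mean [0.5692 0.2436 0.1037]
socketblk 1084 z [0.0766 0.08   0.0833] [431.2 235.2] [85.6 86.1] 2.3 mean [0.4305 0.2352 0.08  ]
hole 366 z [0.0549 0.0583 0.0624] [432.8 238. ] [50.7 36.1] 1.5 mean [0.4326 0.2383 0.0585]
[(1011, array([199., 214.])), (303, array([229., 198.])), (351, array([223., 227.]))]
```

Five vials are in the tray (area about five vials' worth), and the plug and scoop have not moved. Now the plug.

```bash
python3 -m crank '[[[0.0266,0.0389,0],[0,0,-1.2],0.5],[[0.0266,0.0389,0],[0,0,-1.2],0.5],[[0.0266,0.0389,0],[0,0,-1.2],0.5],[[0.0266,0.0389,0],[0,0,-1.2],0.5],[[0.0266,0.0389,0],[0,0,-1.2],0.5],[[0.0266,0.0389,0],[0,0,-1.2],0.5],[[0.0266,0.0389,0],[0,0,-1.2],0.5],[[0.0266,0.0389,0],[0,0,-1.2],0.5],[[0.0266,0.0389,0],[0,0,-1.2],0.5],[[0.0266,0.0389,0],[0,0,-1.2],0.5],[[0.0266,0.0389,0],[0,0,-1.2],0.5],[[0.0266,0.0389,0],[0,0,-1.2],0.5]]'
python3 -m crank '[[[0.0266,0.0389,-0.01],[0,0,-0.3],0.5],[[0.0266,0.0389,-0.01],[0,0,0],0.5],[[0,0,-0.04],[0,0,0],0.5],[[0,0,-0.04],[0,0,0],0.5],[[0,0,-0.03],[0,0,0],0.5],[[0,0,0],[0,0,0],0.5],[[0,0,0],[0,0,0],0.5]]'
```

```text
clock: 36.5
tool_pos: [0.6212, -0.0383, 0.2735]
orientation: [-179.7, 0.4, 155.9]
force: [1.1, 0.2, 0.2]
opening: 0.0653
gripper_force: 0.0
clock: 37.2
tool_pos: [0.6738, 0.0368, 0.1438]
orientation: [-179.7, 0.4, 155.6]
force: [0.6, 0.1, 1.1]
opening: 0.0654
gripper_force: 0.0
```

```bash
python3 -m crank '[[[-0.001,-0.005,-0.025],[0.3,0.4,0],0.5],[[0,0,-0.035],[0,0,0],0.5],[[0,0,-0.03],[0,0,0],0.5],[[0,0,-0.018],[0,0,0],0.5],[[0,0,0],[0,0,0],0.5],[[0,0,0],[0,0,0],0.5]]'
```

```text
clock: 37.8
tool_pos: [0.6741, 0.031, 0.0378]
orientation: [-179.9, 0.0, 155.6]
force: [1.2, 1.1, 1.2]
opening: 0.0657
gripper_force: 0.0
```

```bash
python3 -m crank '[[[-0.001,0.001,-0.003],[0,0,0],0.5],[[0,0,0],[0,0,0],-1],[[0,0,0],[0,0,0],-1],[[0,0,0],[0,0,0],-1],[[0,0,0],[0,0,0],-1],[[0,0,0],[0,0,0],-1],[[0,0,0],[0,0,0],-1]]'
python3 -c "
from plant import ctrl
o=ctrl.get_obs();print(o['tool_pos'],o['orientation'])"
python3 -m crank '[[[0,0,0.01],[0,0,0],-1],[[0,0,0.03],[0,0,0],-1],[[0,0,0.04],[0,0,0],-1],[[0,0,0.04],[0,0,0],-1],[[-0.005,0.01,0.02],[0,0,0],-1],[[-0.015,0.025,0],[0,0,2.2],-1],[[-0.028,0.035,0],[0,0,3],-1],[[-0.03,0.035,0],[0,0,3],-1],[[-0.035,0.035,0],[0,0,3],-1],[[-0.035,0.03,0],[0,0,3],-1],[[-0.035,0.02,0],[0,0,3],-1],[[-0.03,0.01,0],[0,0,3],-1]]'
python3 -m crank '[[[-0.028,0.005,0],[0,0,3.1],-1],[[0,0,0],[0,0,3],-1],[[0,0,0],[0,0,0],-1],[[0,0,0],[0,0,0],-1]]'
```

```text
clock: 38.5
tool_pos: [0.6716, 0.0313, 0.0326]
orientation: [-179.8, -0.1, 155.5]
force: [-0.9, -0.1, 2.1]
opening: 0.0358
gripper_force: 30.0
[0.671625   0.03134435 0.03260575] [-1.79842924e+02 -8.48275336e-02  1.55511166e+02]
clock: 39.7
tool_pos: [0.4568, 0.2326, 0.1728]
orientation: [-179.9, -0.1, 175.9]
force: [-0.5, -0.1, -0.5]
opening: 0.0356
gripper_force: 30.0
clock: 40.1
tool_pos: [0.4307, 0.2365, 0.1728]
orientation: [-179.9, -0.1, -178.3]
force: [-0.4, 0.7, -1.1]
opening: 0.0358
gripper_force: 30.0
```

```bash
python3 -m crank '[[[0,0.0015,-0.02],[0,0,0.7],-1],[[0,0,-0.02],[0,0,0],-1],[[0,0,-0.012],[0,0,0],-1],[[0,0,-0.005],[0,0,0],-1],[[0,0,0],[0,0,0],-1],[[0,0,0],[0,0,0],-1]]'
python3 - <<'E'
from h import *
p,d=snap('side');p2,d2=snap('top')
a=cv2.resize(p[230:360,190:350],(400,325));b=cv2.resize(p2[200:330,140:300],(400,325));cv2.imwrite('pics/v12.png',np.hstack([a,b]))
E
```

```text
clock: 40.7
tool_pos: [0.431, 0.2381, 0.1159]
orientation: [-179.8, -0.1, -177.5]
force: [0.1, -0.0, -0.6]
opening: 0.0358
gripper_force: 30.0
```

Positioned right over the mouth. I descend gently, watching the force.

```bash
python3 -m crank '[[[0,0,-0.002],[0,0,0],-1],[[0,0,-0.002],[0,0,0],-1],[[0,0,-0.001],[0,0,0],-1],[[0,0,0],[0,0,0],-1]]'
python3 -m crank '[[[0,0,-0.002],[0,0,0],-1],[[0,0,-0.001],[0,0,0],-1],[[0,0,0],[0,0,0],-1]]'
```

```text
clock: 41.2
tool_pos: [0.4304, 0.2378, 0.1102]
orientation: [-179.8, -0.1, -177.5]
force: [0.6, 0.3, -1.2]
opening: 0.0359
gripper_force: 30.0
clock: 41.5
tool_pos: [0.4305, 0.2378, 0.1072]
orientation: [-179.8, -0.1, -177.5]
force: [0.0, -0.4, -0.8]
opening: 0.0356
gripper_force: 30.0
```

```bash
python3 -m crank '[[[0,0,-0.003],[0,0,0],-1],[[0,0,-0.003],[0,0,0],-1],[[0,0,-0.003],[0,0,0],-1],[[0,0,-0.003],[0,0,0],-1],[[0,0,0],[0,0,0],-1]]'
python3 -m crank '[[[0,0,-0.002],[0,0,0],-1],[[0,0,-0.002],[0,0,0],-1],[[0,0,-0.0015],[0,0,0],-1],[[0,0,0],[0,0,0],-1],[[0,0,0],[0,0,0],-1]]'
```

```text
clock: 42.0
tool_pos: [0.4303, 0.2376, 0.0949]
orientation: [-179.8, -0.1, -177.5]
force: [-0.0, -0.7, -0.7]
opening: 0.0363
gripper_force: 30.0
clock: 42.5
tool_pos: [0.4306, 0.2379, 0.0906]
orientation: [-179.8, -0.1, -177.5]
force: [-3.4, -1.7, 7.0]
opening: 0.0358
gripper_force: 30.0
```

```bash
python3 -m crank '[[[0,0,-0.0015],[0,0,0],-1],[[0,0,0],[0,0,0],-1],[[0,0,0],[0,0,0],-1]]'
python3 -m crank '[[[0,0,0.001],[0,0,0],0.3],[[0,0,0],[0,0,0],0.3],[[0,0,0],[0,0,0],0.3],[[0,0,0.02],[0,0,0],0.3],[[0,0,0.04],[0,0,0],0.3],[[0,0,0.05],[0,0,0],0.3],[[0,0,0.05],[0,0,0],0.3],[[0.01,-0.045,0.01],[0,0,0],0.3],[[0.01,-0.045,0],[0,0,0],0.3],[[0.01,-0.045,0],[0,0,0],0.3],[[0.01,-0.045,0],[0,0,0],0.3],[[0,-0.045,0],[0,0,0],0.3]]'
python3 -m crank '[[[-0.01,-0.045,0],[0,0,0],0.3],[[-0.01,-0.045,0],[0,0,0],0.3],[[-0.01,-0.045,0],[0,0,0],0.3],[[-0.01,-0.045,0],[0,0,0],0.3],[[-0.02,-0.045,0],[0,0,0],0.3],[[-0.02,-0.045,0],[0,0,0],0.3],[[-0.02,-0.045,0],[0,0,0],0.3],[[-0.02,-0.045,0],[0,0,0],0.3],[[-0.02,-0.045,0],[0,0,0],0.3],[[-0.02,-0.045,0],[0,0,0],0.3],[[-0.02,-0.045,0],[0,0,0],0.3],[[0,0,0],[0,0,0],0.3]]'
python3 m.py
python3 - <<'E'
from m import *
rep('plug',((H<8)|(H>172))&(S>150)&(w[...,2]>.11),(170,230,240,320))
k=(w[...,2]>.065)&(w[...,2]<.1)&(abs(w[...,0]-.571)<.075)&(abs(w[...,1]-.241)<.075)
print(k.sum())
cv2.imwrite('pics/final.png',cv2.resize(p[110:390,90:550],(800,487)))
E
```

```text
clock: 42.8
tool_pos: [0.4306, 0.2379, 0.0905]
orientation: [-179.9, -0.0, -177.4]
force: [-9.5, -4.2, 23.0]
opening: 0.0356
gripper_force: 30.0
clock: 44.0
tool_pos: [0.471, 0.0111, 0.2591]
orientation: [-179.8, -0.1, -177.5]
force: [1.5, -0.4, -0.3]
opening: 0.057
gripper_force: 0.0
clock: 45.2
tool_pos: [0.2877, -0.4862, 0.2579]
orientation: [-179.9, -0.2, -177.8]
force: [0.1, 1.6, -0.6]
opening: 0.0569
gripper_force: 0.0
scoop 681 z [0.0015 0.0053 0.0098] [488.7 -17.4] [116.  100.3] 0.9 mean [ 0.4885 -0.0447  0.0054]
scoopall 886 z [0.0019 0.0062 0.0411] [488.3 -17.3] [102.6 118.5] 89.9 mean [ 0.4821 -0.0391  0.0124]
mat 959 z [-0.001   0.0024  0.0063] [515.  -7.] [137.5 207.9] 89.6 mean [ 0.584  -0.019   0.0025]
vial hidden
tab 556 z [0.0968 0.1006 0.1036] [ 440.3 -158.3] [59.4 60.6] 88.7 mean [ 0.4319 -0.1577  0.0993]
paddle 398 z [0.098  0.101  0.1044] [ 582.4 -355.2] [45.  48.3] 0.1 mean [ 0.5815 -0.3555  0.101 ]
plug hidden
jar 1120 z [0.0512 0.1221 0.1322] [585.  434.7] [61.8 63.2] 14.3 mean [0.5804 0.4271 0.107 ]
beaker 683 z [0.0441 0.0744 0.0929] [ 575.5 -459.8] [68.2 69.3] 49.5 mean [ 0.5768 -0.4628  0.0722]
carton 229 z [0.0419 0.0504 0.0537] [ 321.1 -379.9] [23.2 78.4] 66.8 mean [ 0.3308 -0.3828  0.0496]
plug hidden
1665
```

View pics/final.png

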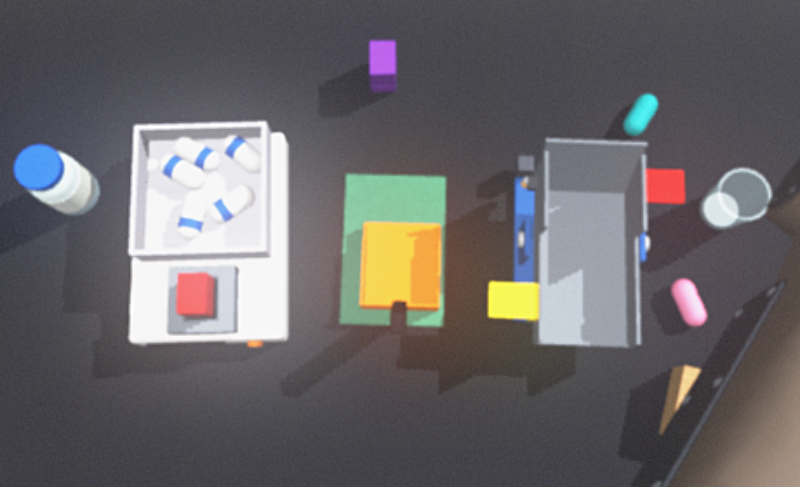

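All five vials are in the tray, the plug is home and the bin is level. The scoop has been knocked by (-31,-7) mm, though, so I regrasp it by the handle and put it back.

```bash
python3 -m crank '[[[0.02,0.043,0],[0,0,0],0.4],[[0.02,0.043,0],[0,0,0],0.4],[[0.02,0.043,0],[0,0,0],0.4],[[0.015,0.043,0],[0,0,0],0.4],[[0.01,0.043,0],[0,0,0],0.4],[[0.01,0.043,0],[0,0,0],0.4],[[0.01,0.043,0],[0,0,0],0.4],[[0.006,0.043,0],[0,1,0],0.4],[[0.006,0.043,0],[0,2,-1],0.4],[[0.004,0.043,0],[0,2,-1],0.4],[[0.001,0.042,0],[0,0,0],0.4],[[0,0,0],[0,0,0],0.4]]'
python3 -m crank '[[[0,0,-0.03],[0,0,0],0.4],[[0,0,-0.03],[0,0,0],0.4],[[0,0,0],[0,0,0],0.4],[[0,0,0],[0,0,0],0.4]]'
```

```text
clock: 46.5
tool_pos: [0.4125, -0.0054, 0.2594]
orientation: [180.0, -5.1, -179.1]
force: [-0.5, -1.1, 0.4]
opening: 0.0616
gripper_force: 0.0
clock: 46.9
tool_pos: [0.4124, -0.0101, 0.2001]
orientation: [-179.9, -5.1, -179.4]
force: [0.0, -0.5, -0.2]
opening: 0.0616
gripper_force: 0.0
```

```bash
python3 -m crank '[[[0,-0.004,-0.03],[0,0,0],0.4],[[0,0,-0.03],[0,0,0],0.4],[[0,0,-0.025],[0,0,0],0.4],[[0,0,-0.014],[0,0,0],0.4],[[0,0,0],[0,0,0],0.4],[[0,0,0],[0,0,0],0.4]]'
```

```text
clock: 47.5
tool_pos: [0.4136, -0.0139, 0.1018]
orientation: [-180.0, -5.0, -179.5]
force: [0.4, 0.1, 0.9]
opening: 0.0615
gripper_force: 0.0
```

```bash
python3 -m crank '[[[0,0,0],[0,0,0],-1],[[0,0,0],[0,0,0],-1],[[0,0,0],[0,0,0],-1],[[0,0,0],[0,0,0],-1],[[0,0,0],[0,0,0],-1]]'
python3 -m crank '[[[0,0,0.003],[0,0,0],-1],[[0,0,0.003],[0,0,0],-1],[[0.008,0.002,0],[0,0,0],-1],[[0.008,0.002,0],[0,0,0],-1],[[0.008,0.002,0],[0,0,0],-1],[[0.008,0.002,0],[0,0,0],-1],[[0,0,0],[0,0,0],-1],[[0,0,-0.003],[0,0,0],-1],[[0,0,-0.002],[0,0,0],-1],[[0,0,0],[0,0,0],-1],[[0,0,0],[0,0,0],-1]]'
```

```text
clock: 48.0
tool_pos: [0.4126, -0.0141, 0.1006]
orientation: [-180.0, -5.1, -179.5]
force: [-0.3, -1.0, -0.5]
opening: 0.0269
gripper_force: 0.0
clock: 49.1
tool_pos: [0.4444, -0.0062, 0.1025]
orientation: [-180.0, -5.1, -179.5]
force: [-4.3, 2.1, 12.2]
opening: 0.0197
gripper_force: 29.9
```

```bash
python3 -m crank '[[[0,0,0.001],[0,0,0],0.4],[[0,0,0],[0,0,0],0.4],[[0,0,0],[0,0,0],0.4],[[0,0,0],[0,0,0],0.4],[[0,0,0.03],[0,0,0],0.4],[[0,0,0.04],[0,0,0],0.4],[[0,0,0.05],[0,0,0],0.4],[[0,0,0.03],[0,0,0],0.4],[[-0.01,-0.045,0],[0,0,0],0.4],[[-0.01,-0.045,0],[0,0,0],0.4],[[-0.01,-0.045,0],[0,0,0],0.4],[[-0.01,-0.045,0],[0,0,0],0.4]]'
python3 -m crank '[[[-0.01,-0.045,0],[0,0,0],0.3],[[-0.01,-0.045,0],[0,0,0],0.3],[[-0.01,-0.045,0],[0,0,0],0.3],[[-0.02,-0.045,0],[0,0,0],0.3],[[-0.02,-0.045,0],[0,0,0],0.3],[[-0.02,-0.045,0],[0,0,0],0.3],[[-0.02,-0.045,0],[0,0,0],0.3],[[-0.02,-0.045,0],[0,0,0],0.3],[[0,0,0],[0,0,0],0.3]]'
python3 m.py
python3 - <<'E'
from m import *
P=w[(abs(w[...,0]-.431)<.015)&(abs(w[...,1]-.238)<.012)];print('plug top',np.percentile(P[:,2],[10,50,90]))
k=(abs(H-16)<6)&(S>150)&(w[...,2]<.012);k[:205]=0;k[300:]=0;k[:,:285]=0;k[:,350:]=0;Q=w[k];print(np.linalg.lstsq(np.c_[Q[:,:2],np.ones(len(Q))],Q[:,2],rcond=None)[0])
k=(w[...,2]>.065)&(w[...,2]<.1)&(abs(w[...,0]-.571)<.075)&(abs(w[...,1]-.241)<.075);print(k.sum())
E
```

```text
clock: 50.3
tool_pos: [0.4038, -0.1876, 0.2525]
orientation: [-180.0, -5.1, -179.4]
force: [1.0, 0.2, -0.5]
opening: 0.0613
gripper_force: 0.0
clock: 51.2
tool_pos: [0.2715, -0.55, 0.2507]
orientation: [180.0, -5.2, -179.8]
force: [0.7, 0.7, -0.5]
opening: 0.0571
gripper_force: 0.0
scoop 589 z [0.0018 0.0052 0.0098] [521.4  -9.6] [103.9 118.9] 89.4 mean [ 0.5148 -0.0358  0.0055]
scoopall 772 z [0.002  0.006  0.0436] [521.   -9.3] [104.1 118.8] 89.0 mean [ 0.5093 -0.0296  0.013 ]
mat 872 z [-0.0012  0.0026  0.0059] [514.5 -10.3] [209.2 134.6] 0.9 mean [ 0.5123 -0.0312  0.0026]
vial hidden
tab 560 z [0.097  0.1003 0.1036] [ 440.1 -158.2] [59.  60.8] 88.8 mean [ 0.4319 -0.1578  0.0991]
paddle 400 z [0.0976 0.1009 0.1045] [ 582.7 -355.8] [45.6 48.5] 0.6 mean [ 0.5814 -0.3555  0.1009]
plug hidden
jar 1127 z [0.0501 0.1225 0.1324] [585.6 434.6] [62.2 64.4] 75.5 mean [0.5805 0.427  0.107 ]
beaker 682 z [0.0445 0.0745 0.0929] [ 575.7 -460.3] [67.8 68.8] 27.0 mean [ 0.5771 -0.4628  0.072 ]
carton 1482 z [0.0469 0.0508 0.0542] [ 303.5 -414.4] [91.9 90.1] 74.9 mean [ 0.3075 -0.4081  0.0507]
plug top [0.12193257 0.12436856 0.12665883]
[-0.00687818  0.00665627  0.00896905]
1670
```

```bash
python3 -c "
from plant import close_job
print(close_job())"
```

```text
the job is handed in; nothing more can be done
None
```

The job is handed in at about 51 s: all 5 vials are in the tray (one spilled onto the bench when the scoop was lifted out of the bin and was picked up with the fingers), the plug is fully home, the bin is level, the scoop is flat mid-mat (put back after being knocked), and the jar, carton and beaker were not moved.

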